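Load the cigar-mould carrier and spring its gate shut

TASK

Stack all the filled cigar moulds on the carrier's plinth, chamfered ends towards the gate and every skirt fully down over the one below, and put the wooden cover on top. Then swing the gate shut, hook the spring's bent leg down into the hole in the gate's lug, and last stretch the spring along the carrier and drop its ring right down over the post, so that it holds the gate closed. Leave the gum pot, jar, ring gauge and cigar tray where they are.

Things in the scene. Friction and masses are not known exactly. Their poses are not given: they have to be found in the camera images.
- mould1_mid (a point): Filled mould 1 (two to four of the four moulds are present): black plastic plate, 170 mm long (its x), 62 mm wide (y), three brown cigars on top. This point is its centre, 19 mm above its underside. From the underside up: 18 mm deep open skirt with 4 mm upright walls, 10 mm slab, 10 mm boss. Both corners at its +x end are chamfered 16 mm, skirt and boss alike. 0.35 to 0.5 kg; grip it across its width.
- mould2_mid (a point): Filled mould 2, the same as mould 1 (centre, 19 mm above its underside). The boss on top tapers (159 x 51 mm at its foot, 153 x 45 mm at its top); the cigars lie in it and reach 46 mm above the underside. The skirt of the next plate drops over the boss with 1.5 mm play all round and rests on the slab's shoulder: 28 mm pitch, one way round only.
- mould3_mid (a point): Filled mould 3, the same as mould 1 (centre, 19 mm above its underside)
- mould4_mid (a point): Filled mould 4, the same as mould 1 (centre, 19 mm above its underside)
- cover_mid (a point): the cover: a pale wooden plate of the same outline as a mould (170 x 62 mm, both +x corners chamfered, same 18 mm skirt) with a flat 10 mm top and no cigars or boss, 28 mm high; this point is its centre, 14 mm above its underside. 0.24 to 0.39 kg.
- stack (a point): The carrier, fixed: pale board 250 x 136 x 12 mm, with a wooden plinth shaped like a mould's boss, a green end frame 112 mm high across each end at x = -105 (fixed, with the post) and x = +105 mm (the gate), long sides open. This point: centre of the seat on the board's top, where the first mould's underside comes, 12 mm above the table; x towards the gate and the plinth's chamfered end, z up.
- gate (a joint): The green gate at the carrier's +x end, 112 mm high, 8 mm thick, 120 mm wide plus a lug with a hole; upright hinge; 0 = shut, grows to 1.6 rad as the free edge swings out, away from the stack (anticlockwise from above). It starts open, stays where it is left (about 0.06 N m) and stops at 0; push its outer face to shut it.
- gate_hinge (a point): point on the gate's hinge axis, 85 mm above the table, at x = +105, y = +50 mm of the carrier
- gate_edge (a point): on the gate's outer face near its free edge, 105 mm from the hinge axis, 85 mm above the table; its x points out of the outer face
- gate_hole (a point): The hole in the lug at the top of the gate's free edge, 129 mm from the hinge axis: upright 13 mm through hole in a lug 30 x 30 x 10 mm; this point is the centre of its upper mouth, 110 mm above the table. With the gate shut it lies at x = +105, y = -79 mm from the carrier's seat centre.
- post_foot (a point): Foot of the steel post, on a lug (24 x 30 x 8 mm) of the fixed end frame, 110 mm above the table, at x = -105, y = -79 mm of the carrier: 210 mm from the gate's hole when the gate is shut, same height. The post is 10 mm thick and 14 mm high, with a rounded top, leaning outwards by 1.5 mm.
- post_tip (a point): top of the post, 14 mm above its foot
- spring_pull (a point): Tension spring: steel coil 16 mm thick along its x, a bent leg at the -x end, a wire ring at the +x end, an upright red pull plate near the ring. It stands level on the leg and the pull's foot, coil axis 26 mm up. This point is in the pull, 10 mm above the coil axis, 12 mm below the pull's top. The pull is 10 mm thick along x (grip it there), 30 mm wide, 48 mm high, moves with the ring. 0.12 kg.
- spring_toe (a point): the lower tip of the spring's bent leg, a 6 mm round wire that points straight down 26 mm below the coil axis; 134 mm behind the pull (-x) when unstretched
- spring_ring (a point): centre of the ring, level with the coil axis, 46 mm beyond the pull (+x), 180 mm from the leg when unstretched; 6 mm wire, opening 20 mm, lying flat (its hole is vertical)
- spring_end (a joint): stretch of the spring in m: 0 at rest, up to 0.07; it takes 2.5 N to begin and 250 N/m beyond that; the coil does not bend
- gum_pot: turquoise gum pot, 64 mm wide, 48 mm high, near the robot; it stays where it is
- gum_jar: amber jar, 70 mm wide, 120 mm high, at the back; it stays where it is
- gauge: brass ring gauge, 60 x 130 x 12 mm, at the back; it stays where it is
- cigar_tray: dark wooden tray of finished cigars, 160 x 220 x 30 mm, at the right; it stays where it is
Not all that is in view belongs to the job. Leave any green look-alike of the part that bears mould4_mid alone.

How it is judged:
By the outcome, as a careful person would: the job done as asked, in the order asked, and still so for the second after the job is handed in, with the robot touching nothing.
Of mould1, mould2, mould3, mould4 only 2 to 4 are there at a start; the rules pass over those that are not, and their reading is None.
At some moment in a run one of mould1, mould2, mould3, mould4, cover may be knocked a few centimetres aside while the robot is not near it.
It also fails if it takes over 210 s, if anything falls off the work surface, if the arm or the gripper's body presses on something with over 40 N, if the wrist force passes 120 N, or if a joint passes its speed limit or range.

ROBOT

A 7-joint arm with a two-finger parallel gripper is mounted at the origin on the work surface. World frame = base frame: x ahead of the robot, y to its left, z up, the work surface at z = 0. Lengths are in mm, angles in degrees, forces in N, time in s.
With the tool pointing down it reaches from about 350 to 900 mm from the base axis. Payload 7.2 kg.
Tool frame: the origin (TCP) lies between the finger pads; the fingertips stand 19 mm ahead of it and the grasp point (between the pads) is the TCP (ctrl.tip_extent is the distance from the TCP to the fingertips, in mm); z points along the fingers, y is the line along which they close (so a half turn about z gives the same grasp; the last joint's range is limited). The gripper opens to 85 mm and grips with 20 to 120 N. Pads are 22 mm wide; open, the fingers measure 114 mm over their backs; the gripper's body (76 mm by 85 mm) begins 54 mm behind the grasp point. The pads swing forward as they close: fully open they stand 13 mm farther back than shut.
Start: joints at [-72.72, 23.554, -0.728, 91.456, 0.321, 64.991, -4.71], TCP at [225.902, 582.749, 250.297] pointing down, gripper open.
Joint ranges: [-169.25, 169.25], [-16.82, 113.86], [-84.01, 82.57], [7.8, 145.47], [-59.2, 239.2], [7.22, 106.19], [-163.78, 163.78]. Speed limits (degrees/s): [136.94, 136.94, 172.46, 172.46, 180, 180, 180].

INTERFACE

Orientations are given as a 3x3 rotation matrix whose columns are the frame's x, y, z axes.
In Python, from cell import ctrl gives the robot as it stands.
- The arm moves only by the tool play_rows, never from a script. Its argument "commands" is one flat list of numbers, 7 for each row, row after row: the shift along the tool's x, y, z in cm, then the turn, a rotation vector about the tool's x, y, z in degrees, then the finger opening in cm, from 0 to 8.54. A call has 1 to 5 rows; each row shifts and turns the commanded pose from where the row before left it, along the tool's axes as they then stand; what a row does not reach is not made up. A row lasts 1/8 s, in which the tool goes at most 62.5 mm and 10.7 degrees, less where a joint would pass 70% of its speed; a pose out of reach is approached as far as the arm can. A call is refused whole if a number of a shift passes 6.25 or a number of a turn 10.7, either way. A call with a gripper value outside its range is refused whole. The fingers move at their own pace and stop on an object; the grip force is fixed at half the most. Time passes only in rows, so rows that do not move let the fingers close. It gives the time, the measured TCP pose, the force, the opening and the grip force at its end, in the units of the state.
- ctrl.get_state(): the state, without advancing time (a new reading comes with each control period).
- ctrl.snapshot(name): name is "side" or "top"; returns (picture, depth): 420x560x3 uint8, blue, green, red; 420x560 float32, mm along the optical axis (not along the pixel's ray), 0 where there is no reading.
- ctrl.calibration(name): a dict with "intrinsics" (3x3 intrinsics, pixels), "rvec" (rotation vector, rad) and "tvec" (3), from world to camera coordinates, as OpenCV has them. Camera axes: x right, y down, z forward; pixel columns grow to the right and rows downward; lengths in mm; the calibration is good to about 2 mm. A picture is of the moment at which its call begins. calibration takes no time and is no camera call.
- ctrl.hand_in(): hands the job in; it is judged then, once.
The state is a dict: "clock": time; "joint_positions": joint angles; "dq": joint speeds; "joint_torque": joint torques, N m; "ee_pos": TCP position; "eef_rot": TCP orientation; "contact_force": force on the tool from outside, world axes, zero at the start; "torque": the same for the moment, N m; "grip_width": opening from 0.0 (shut) to 1.0 (fully open); "grasp_force": force on a finger pad.
Only numpy, scipy, OpenCV 4.12 (cv2) and the standard library are available. Lean on these libraries where they do the work, as an engineer would, in place of code of your own. Each camera call takes 0.05 s, during which the arm holds its last target. There are 200 camera calls.

## Working session

There is one attempt and no reset: what is moved stays moved. The work goes in short steps, Python scripts to look and compute and a tool call to move; the robot and the scene stay as the last step left them, time stands still between calls to the robot, and variables do not carry over. Pictures are saved under pics/ and viewed, at most 14 in all, crops included, and the job is handed in when it is done.

Besides the shell and the picture viewer there is one more tool, called as name(argument=value, ...) on one line, values as JSON. play_rows: Moves the arm, as the interface text tells. Its arguments: {"type":"object","properties":{"commands":{"type":"array","items":{"type":"number"}}},"required":["commands"]}

```bash
ls; mkdir -p pics
cat > h.py <<'E'
import numpy as np, cv2
from cell import ctrl
def snap(n,f):
    im,d=ctrl.snapshot(n); cv2.imwrite(f'pics/{f}.png',im); np.savez(f'pics/{f}.npz',d=d,im=im); return im,d
def cal(n):
    c=ctrl.calibration(n); R=cv2.Rodrigues(np.array(c['rvec'],float))[0]; return np.array(c['intrinsics'],float),R,np.array(c['tvec'],float).ravel()
def ray(n,u,v,z):
    K,R,t=cal(n); o=-R.T@t; r=R.T@np.linalg.inv(K)@np.array([u,v,1.]); return o+r*(z-o[2])/r[2]
def cloud(n,d):
    K,R,t=cal(n); v,u=np.mgrid[:d.shape[0],:d.shape[1]]
    p=np.stack([(u-K[0,2])/K[0,0]*d,(v-K[1,2])/K[1,1]*d,d],-1); return (p-t)@R
def proj(n,p):
    K,R,t=cal(n); q=K@(R@np.array(p,float)+t); return q[:2]/q[2]
def st():
    s=ctrl.get_state(); print({k:np.round(s[k],3).tolist() for k in ['clock','ee_pos','eef_rot','contact_force','grip_width','grasp_force','joint_positions']})
    return s
E
python3 - <<'E'
from h import *
for n in('top','side'):
    im,d=snap(n,n+'0'); K,R,t=cal(n); print(n,(-R.T@t).round(),K[0,0],R[2].round(2))
a=cv2.imread('pics/top0.png');b=cv2.imread('pics/side0.png')
cv2.imwrite('pics/t0.png',cv2.resize(a,(800,600)));cv2.imwrite('pics/s0.png',cv2.resize(b,(800,600)))
st()
E
```

```text
pics
top [ 425.  -45. 1834.] 526.2130329077676 [ 0.09  0.01 -1.  ]
side [ -29. -923.  968.] 435.18830882230947 [ 0.43  0.64 -0.64]
{'clock': 0.1, 'ee_pos': [225.784, 582.318, 249.526], 'eef_rot': [[-0.932, 0.361, -0.0], [0.361, 0.932, -0.001], [-0.0, -0.002, -1.0]], 'contact_force': [0.339, -0.11, -0.323], 'grip_width': 1.001, 'grasp_force': 0.0, 'joint_positions': [-72.719, 23.596, -0.728, 91.5, 0.322, 64.993, -4.71]}
```

View pics/t0.png

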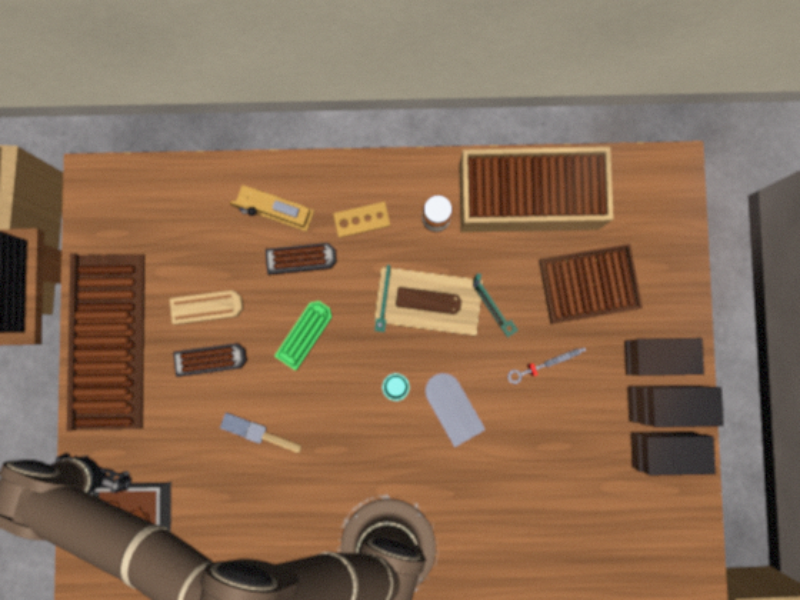

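View pics/s0.png

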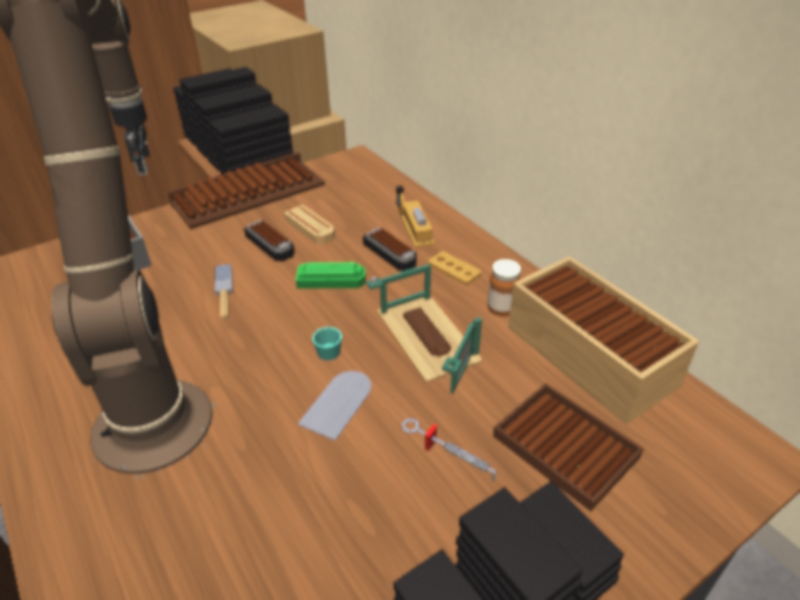

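Run:
```python
from h import *
a=cv2.imread('pics/top0.png')
c=cv2.resize(a[155:275,110:260],(750,600),interpolation=cv2.INTER_CUBIC); cv2.imwrite('pics/c1.png',c)
c=cv2.resize(a[175:280,255:415],(800,525),interpolation=cv2.INTER_CUBIC); cv2.imwrite('pics/c2.png',c)
```

```text
(no output)
```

View pics/c1.png

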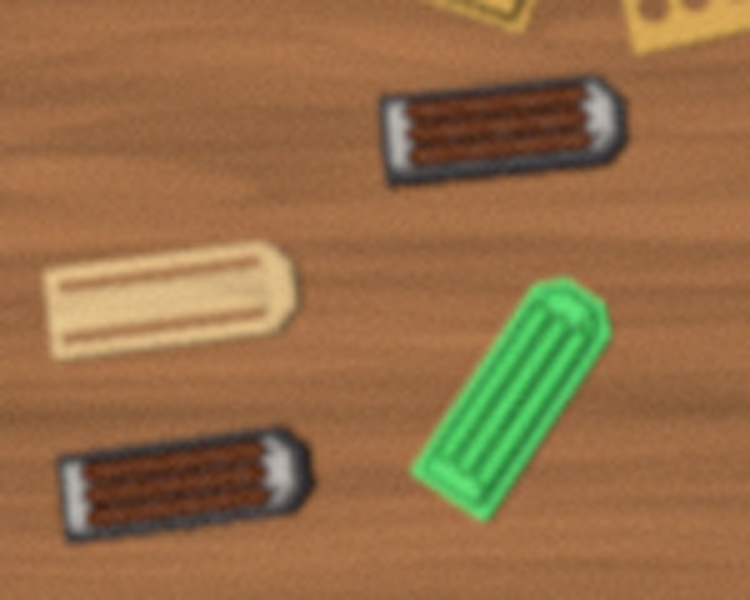

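View pics/c2.png

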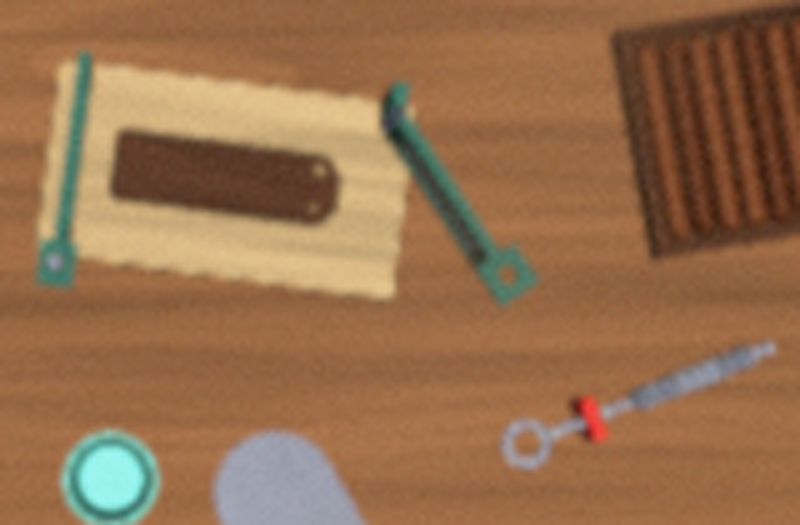

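```bash
cat >> h.py <<'E'
def top_obj(f,u,v,zlo,zhi,r=45,n='top'):
    """u,v pixel seed (native). component with zlo<z<zhi around seed -> xy centre, angle, size, centroid"""
    z=np.load(f'pics/{f}.npz'); P=cloud(n,z['d']); m=((P[...,2]>zlo)&(P[...,2]<zhi)&(z['d']>0)).astype(np.uint8)
    w=np.zeros_like(m); w[max(0,v-r):v+r,max(0,u-r):u+r]=1; m*=w
    _,L,S,_=cv2.connectedComponentsWithStats(m); k=1+np.argmax(S[1:,4]); Q=P[L==k]
    c,s,a=cv2.minAreaRect(Q[:,:2].astype(np.float32)); cen=Q[:,:2].mean(0)
    ev,V=np.linalg.eigh(np.cov(Q[:,:2].T)); ax=V[:,1]
    return dict(rect=np.round(c,1),size=np.round(s,1),ra=round(a,1),cen=cen.round(1),pca=round(float(np.degrees(np.arctan2(ax[1],ax[0]))),1),n=len(Q),z=np.percentile(Q[:,2],[5,50,95]).round(1))
E
python3 - <<'E'
from h import *
k=.7
for nm,(u,v) in dict(A=(300,258),B=(209,359),C=(205,307)).items():
    print(nm,top_obj('top0',int(u*k),int(v*k),21,60,28))
z=np.load('pics/top0.npz'); P=cloud('top',z['d'])
t=P[205:275,180:330,2]; print('table',np.median(t),t.std())
# plinth brown / board / gate / post / spring
print('plinth',top_obj('top0',300,211,17,30,30))
print('board',top_obj('top0',300,211,6,30,60))
print('frame',top_obj('top0',267,210,60,130,40))
print('gate',top_obj('top0',346,213,60,130,40))
im=z['im']; hsv=cv2.cvtColor(im,cv2.COLOR_BGR2HSV)
def mask(lo,hi,box):
    m=cv2.inRange(hsv,lo,hi); w=np.zeros_like(m); x0,y0,x1,y1=box; w[y0:y1,x0:x1]=255; return m&w
m=mask((0,160,120),(8,255,255),(340,235,420,280)); ys,xs=np.nonzero(m); print('red',len(xs),xs.mean(),ys.mean(),P[m>0].mean(0).round(1), ray('top',xs.mean(),ys.mean(),48).round(1))
for nm,(u,v),zz in [('ring',(255+526/5,175+444/5),26),('leg',(255+770/5,175+348/5),26),('hole',(255+509/5,175+274/5),110),('post',(255+55/5,175+261/5),122),('hinge',(255+396/5,175+118/5),112)]:
    print(nm,ray('top',u,v,zz).round(1),P[int(v+.5),int(u+.5)].round(1))
E
```

```text
A {'rect': array([693.6, 199.9]), 'size': array([ 64.1, 169.3]), 'ra': 5.4, 'cen': array([692.4, 200.6]), 'pca': 95.2, 'n': 835, 'z': array([24.6, 38.4, 48.9])}
B {'rect': array([451.3, 420.6]), 'size': array([ 61.6, 170.8]), 'ra': 6.6, 'cen': array([450.9, 420.1]), 'pca': 96.6, 'n': 848, 'z': array([24.5, 38.3, 47.8])}
C {'rect': array([578.7, 429.9]), 'size': array([ 63.3, 170.4]), 'ra': 6.7, 'cen': array([578.2, 431.7]), 'pca': 96.8, 'n': 802, 'z': array([22.2, 27.4, 34.9])}
table 1.0505727603539465 116.65057792085922
plinth {'rect': array([ 585.5, -111.7]), 'size': array([170.3,  60.8]), 'ra': 80.1, 'cen': array([ 585.1, -107.9]), 'pca': 81.7, 'n': 510, 'z': array([17.6, 22. , 28. ])}
board {'rect': array([ 584.6, -123.5]), 'size': array([232.8, 145.4]), 'ra': 82.7, 'cen': array([ 583.2, -118.7]), 'pca': 79.4, 'n': 2218, 'z': array([ 6.9, 13.7, 25.3])}
frame {'rect': array([584.8,  -3.9]), 'size': array([ 23.9, 154.9]), 'ra': 80.8, 'cen': array([569.4,  -1. ]), 'pca': 171.3, 'n': 170, 'z': array([101.1, 110.4, 117.7])}
gate {'rect': array([ 565.3, -254.7]), 'size': array([159.2,  30.1]), 'ra': 32.1, 'cen': array([ 556.6, -260.1]), 'pca': -148.6, 'n': 239, 'z': array([ 70.1, 108.7, 117. ])}
red 33 373.27272727272725 258.3636363636364 [ 417.  -353.9   39.2] [ 417.  -352.4   48. ]
ring [ 399.1 -311.    26. ] [ 397.9 -315.1   -6.2]
leg [ 462.  -479.6   26. ] [ 460.7 -481.1   19.6]
hole [ 511.2 -290.7  110. ] [ 516.2 -307.7   -4. ]
post [523.8   6.1 122. ] [524.6   6.2 119.2]
hinge [ 615.  -219.2  112. ] [ 614.6 -219.4  103.4]
```

```bash
cat >> h.py <<'E'
from scipy.spatial.transform import Rotation as Ro
def go(x,y,z,th,s=None):
    """tool-down target, tool y at angle th. prints turn (deg, first) then shift (cm) after turn / shift before turn"""
    s=s or ctrl.get_state(); R=np.array(s['eef_rot']); p=np.array(s['ee_pos']); a=np.radians(th)
    T=np.array([[-np.sin(a),np.cos(a),0],[np.cos(a),np.sin(a),0],[0,0,-1]])
    d=(np.array([x,y,z])-p)/10
    print('turn',Ro.from_matrix(R.T@T).as_rotvec(degrees=True).round(2),'shift after',(T.T@d).round(2),'shift before',(R.T@d).round(2))
E
python3 - <<'E'
from h import *
print(ctrl.tip_extent, [a for a in dir(ctrl) if a[0]!='_'])
go(693,199.3,120,5.3)
E
```

```text
19.0 ['MotionError', 'calibration', 'get_state', 'hand_in', 'snapshot', 'tip_extent']
turn [-7.000e-02  5.000e-02  6.351e+01] shift after [-42.45  42.98  12.95] shift before [-57.4  -18.81  12.99]
```

play_rows(commands=[0, 0, 1, 0, 0, 10.6, 8.5, 0, 0, 1, 0, 0, 10.6, 8.5, 0, 0, 1, 0, 0, 10.6, 8.5, 0, 0, 1, 0, 0, 10.6, 8.5, 0, 0, 1, 0, 0, 10.6, 8.5])

```text
clock: 0.72
ee_pos: [225.8, 582.5, 199.5]
eef_rot: [[-0.267, 0.964, -0.0], [0.964, 0.267, -0.001], [-0.001, -0.0, -1.0]]
contact_force: [0.2, 0.2, 0.0]
grip_width: 0.996
grasp_force: 0.0
```

play_rows(commands=[0, 0, 1, 0, 0, 10.5, 8.5, -4.2, 4.3, 1, 0, 0, 0, 8.5, -4.2, 4.3, 1, 0, 0, 0, 8.5, -4.2, 4.3, 1, 0, 0, 0, 8.5, -4.2, 4.3, 0, 0, 0, 0, 8.5])

```text
clock: 1.35
ee_pos: [413.4, 429.7, 159.2]
eef_rot: [[-0.093, 0.996, -0.001], [0.996, 0.093, -0.001], [-0.001, -0.001, -1.0]]
contact_force: [1.3, 1.4, 0.3]
grip_width: 0.997
grasp_force: 0.0
```

play_rows(commands=[-4.2, 4.3, 0, 0, 0, 0, 8.5, -4.2, 4.3, 0, 0, 0, 0, 8.5, -4.2, 4.3, 0, 0, 0, 0, 8.5, -4.2, 4.3, 0, 0, 0, 0, 8.5, -4.2, 4.3, 0, 0, 0, 0, 8.5])

```text
clock: 1.98
ee_pos: [647.3, 240.9, 159.9]
eef_rot: [[-0.093, 0.996, -0.001], [0.996, 0.093, -0.0], [0.0, -0.001, -1.0]]
contact_force: [0.7, 0.7, 0.6]
grip_width: 0.995
grasp_force: 0.0
```

play_rows(commands=[-4.2, 4.2, 0, 0, 0, 0, 8.5, 0, 0, 0, 0, 0, 0, 8.5, 0, 0, 0, 0, 0, 0, 8.5])

```text
clock: 2.35
ee_pos: [691.5, 204.2, 159.4]
eef_rot: [[-0.092, 0.996, -0.002], [0.996, 0.092, 0.0], [0.0, -0.002, -1.0]]
contact_force: [-0.2, 0.7, 0.7]
grip_width: 0.994
grasp_force: 0.0
```

Run:
```python
from h import *
im,d=snap('side','s1'); st(); go(693,199.3,15,5.3)
u,v=proj('side',[693,199,40]).astype(int); print(u,v)
cv2.imwrite('pics/s1c.png',cv2.resize(im[max(0,v-120):v+60,max(0,u-120):u+120],(800,600),interpolation=cv2.INTER_CUBIC))
```

```text
{'clock': 2.4, 'ee_pos': [691.04, 205.433, 159.607], 'eef_rot': [[-0.094, 0.996, -0.002], [0.996, 0.094, 0.001], [0.001, -0.001, -1.0]], 'contact_force': [0.257, 0.926, 0.26], 'grip_width': 0.995, 'grasp_force': 0.0, 'joint_positions': [-30.794, 37.973, 16.877, 82.401, -11.803, 61.433, -6.248]}
turn [-0.08 -0.04  0.08] shift after [-0.63  0.14 14.46] shift before [-0.64  0.16 14.46]
273 169
```

View pics/s1c.png

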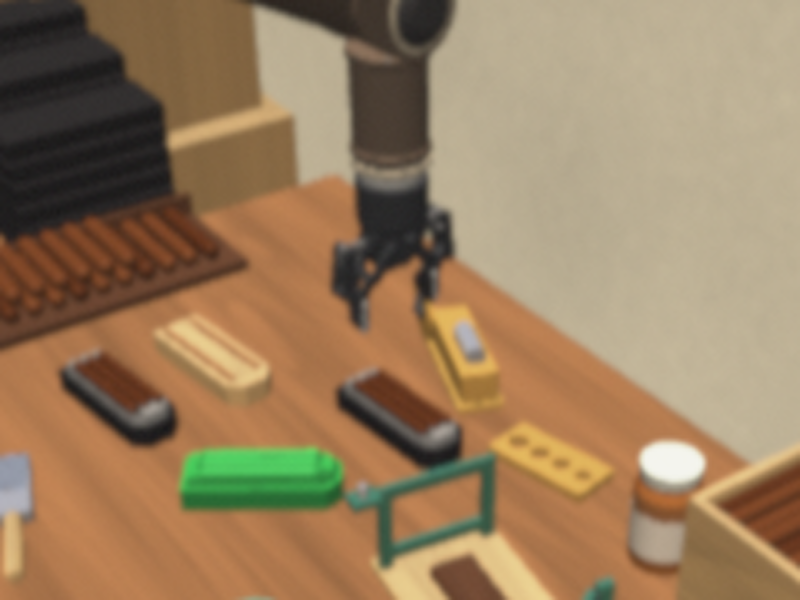

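play_rows(commands=[-0.6, 0.1, 4, 0, 0, 0, 8.5, 0, 0, 4, 0, 0, 0, 8.5, 0, 0, 4, 0, 0, 0, 8.5, 0, 0, 1.4, 0, 0, 0, 8.5, 0, 0, 1, 0, 0, 0, 8.5])

```text
clock: 3.02
ee_pos: [693.4, 199.7, 16.5]
eef_rot: [[-0.094, 0.996, 0.0], [0.996, 0.094, 0.001], [0.001, 0.0, -1.0]]
contact_force: [0.4, 0.1, 0.7]
grip_width: 0.995
grasp_force: 0.0
```

play_rows(commands=[0, 0, 0, 0, 0, 0, 7, 0, 0, 0, 0, 0, 0, 5.5, 0, 0, 0, 0, 0, 0, 5, 0, 0, 0, 0, 0, 0, 5, 0, 0, 0, 0, 0, 0, 5])

```text
clock: 3.65
ee_pos: [694.7, 198.8, 18.2]
eef_rot: [[-0.093, 0.996, 0.003], [0.996, 0.093, 0.001], [0.001, 0.003, -1.0]]
contact_force: [1.0, 0.8, 6.8]
grip_width: 0.713
grasp_force: 68.0
```

play_rows(commands=[0, 0, 0, 0, 0, 0, 5, 0, 0, 0, 0, 0, 0, 5, 0, 0, -1, 0, 0, 0, 5, 0, 0, -3, 0, 0, 0, 5, 0, 0, -3, 0, 0, 0, 5])

```text
clock: 4.28
ee_pos: [692.6, 198.0, 86.5]
eef_rot: [[-0.092, 0.996, -0.002], [0.996, 0.092, -0.001], [-0.001, -0.002, -1.0]]
contact_force: [0.3, 0.4, -3.7]
grip_width: 0.713
grasp_force: 66.8
```

Run:
```python
from h import *
z=np.load('pics/top0.npz'); im=z['im']; 
x0,y0=272,195; c=im[y0:232,x0:330]; hsv=cv2.cvtColor(c,cv2.COLOR_BGR2HSV)
m=(hsv[...,2]<125).astype(np.uint8); _,L,S,_=cv2.connectedComponentsWithStats(m); k=1+np.argmax(S[1:,4])
m=(L==k).astype(np.uint8); cn=max(cv2.findContours(m,0,1)[0],key=cv2.contourArea); m=cv2.drawContours(m*0,[cn],-1,1,-1)
ys,xs=np.nonzero(m); Q=np.array([ray('top',u+x0,v+y0,22)[:2] for u,v in zip(xs,ys)])
print(len(Q),Q.mean(0),cv2.minAreaRect(Q.astype(np.float32))); ev,V=np.linalg.eigh(np.cov(Q.T)); print(np.degrees(np.arctan2(*V[::-1,1])), np.sqrt(ev*12))
go(584.5,-110,130,-8.4)
```

```text
589 [ 586.78203318 -106.59033542] ((586.6989135742188, -107.26420593261719), (152.84271240234375, 47.006744384765625), 81.42725372314453)
81.40138798070637 [ 46.44774411 150.5823329 ]
turn [-0.12  0.05 13.7 ] shift after [-32.05  -6.2   -4.35] shift before [-29.67 -13.62  -4.3 ]
```

play_rows(commands=[0, 0, -4, 0, 0, 7, 5, 0, 0, -4, 0, 0, 7, 5, -4.6, -0.8, 0, 0, 0, 0, 5, -4.6, -0.8, 0, 0, 0, 0, 5, -4.6, -0.8, 0, 0, 0, 0, 5])

```text
clock: 4.9
ee_pos: [647.6, 64.2, 166.3]
eef_rot: [[0.151, 0.989, -0.001], [0.989, -0.151, -0.0], [-0.0, -0.001, -1.0]]
contact_force: [0.1, -1.0, -4.3]
grip_width: 0.711
grasp_force: 67.0
```

play_rows(commands=[-4.6, -0.8, 0, 0, 0, 0, 5, -4.6, -0.8, 0, 0, 0, 0, 5, -4.6, -0.8, 0, 0, 0, 0, 5, -4.2, -0.8, 0, 0, 0, 0, 5, 0, 0, 0, 0, 0, 0, 5])

```text
clock: 5.52
ee_pos: [587.9, -112.6, 166.7]
eef_rot: [[0.158, 0.987, -0.001], [0.987, -0.158, -0.002], [-0.002, -0.001, -1.0]]
contact_force: [0.5, 0.2, -4.8]
grip_width: 0.708
grasp_force: 67.0
```

Run:
```python
from h import *
st(); go(586.5,-108.5,45,-8.6); snap('top','t2')
print(top_obj('t2',150,251,21,60,28)); print(top_obj('t2',143,215,21,60,28))
```

```text
{'clock': 5.525, 'ee_pos': [587.889, -112.596, 166.743], 'eef_rot': [[0.158, 0.987, -0.001], [0.987, -0.158, -0.002], [-0.002, -0.001, -1.0]], 'contact_force': [0.482, 0.219, -4.772], 'grip_width': 0.708, 'grasp_force': 66.997, 'joint_positions': [-11.076, 26.856, 23.417, 101.648, -12.651, 54.148, 8.456]}
turn [-0.05  0.12 -0.49] shift after [ 0.38 -0.2  12.17] shift before [ 0.41 -0.19 12.17]
{'rect': array([451.7, 420.4]), 'size': array([ 62.4, 170.7]), 'ra': 6.8, 'cen': array([451.1, 419.8]), 'pca': 96.8, 'n': 846, 'z': array([24.1, 38.7, 49. ])}
{'rect': array([578.3, 430.5]), 'size': array([ 62.6, 172.1]), 'ra': 6.6, 'cen': array([578.6, 430.9]), 'pca': 96.1, 'n': 783, 'z': array([22.2, 27.8, 34.9])}
```

play_rows(commands=[0.4, -0.2, 4, 0, 0, -0.5, 5, 0, 0, 4, 0, 0, 0, 5, 0, 0, 4, 0, 0, 0, 5, 0, 0, 0, 0, 0, 0, 5, 0, 0, 0, 0, 0, 0, 5])

```text
clock: 6.2
ee_pos: [589.7, -102.7, 47.5]
eef_rot: [[0.142, 0.99, 0.001], [0.99, -0.142, 0.0], [0.0, 0.001, -1.0]]
contact_force: [0.3, -0.5, -3.8]
grip_width: 0.71
grasp_force: 68.4
```

play_rows(commands=[0, 0, 0.5, 0, 0, 0, 5, 0, 0, 0.5, 0, 0, 0, 5, 0, 0, 0.3, 0, 0, 0, 5, 0, 0, 0, 0, 0, 0, 5])

```text
clock: 6.7
ee_pos: [589.7, -102.2, 35.1]
eef_rot: [[0.141, 0.99, 0.002], [0.99, -0.141, 0.001], [0.002, 0.002, -1.0]]
contact_force: [-3.0, 4.7, 11.0]
grip_width: 0.709
grasp_force: 70.5
```

play_rows(commands=[0, 0, -1.2, 0, 0, 0, 5, 0, 0, 0, 0, 0, 0, 5, 0, 0, 0, 0, 0, 0, 5])

```text
clock: 7.08
ee_pos: [588.6, -103.4, 45.2]
eef_rot: [[0.143, 0.99, -0.0], [0.99, -0.143, -0.0], [-0.0, -0.0, -1.0]]
contact_force: [0.4, 0.5, -4.2]
grip_width: 0.712
grasp_force: 68.8
```

Run:
```python
from h import *
st(); go(586.5,-108.5,40,-8.6)
```

```text
{'clock': 7.075, 'ee_pos': [588.571, -103.408, 45.189], 'eef_rot': [[0.143, 0.99, -0.0], [0.99, -0.143, -0.0], [-0.0, -0.0, -1.0]], 'contact_force': [0.39, 0.451, -4.213], 'grip_width': 0.712, 'grasp_force': 68.836, 'joint_positions': [-8.657, 35.969, 19.284, 106.155, -17.281, 40.743, 12.213]}
turn [-0.    0.01  0.4 ] shift after [-0.53 -0.13  0.52] shift before [-0.53 -0.13  0.52]
```

play_rows(commands=[-0.5, -0.15, 0.4, 0, 0, 0.4, 5, 0, 0, 0, 0, 0, 0, 5, 0, 0, 0.5, 0, 0, 0, 5, 0, 0, 0.4, 0, 0, 0, 5, 0, 0, 0, 0, 0, 0, 5])

```text
clock: 7.7
ee_pos: [586.5, -108.4, 32.4]
eef_rot: [[0.15, 0.989, 0.0], [0.989, -0.15, -0.0], [-0.0, 0.0, -1.0]]
contact_force: [-2.2, -2.1, 2.5]
grip_width: 0.716
grasp_force: 69.4
```

play_rows(commands=[0, 0, 0.2, 0, 0, 0, 5, 0, 0, 0, 0, 0, 0, 5])

```text
clock: 7.95
ee_pos: [586.6, -108.8, 30.7]
eef_rot: [[0.15, 0.989, 0.0], [0.989, -0.15, -0.001], [-0.001, 0.001, -1.0]]
contact_force: [-2.4, -4.2, 4.3]
grip_width: 0.716
grasp_force: 69.6
```

play_rows(commands=[0, 0, 0, 0, 0, 0, 7, 0, 0, 0, 0, 0, 0, 8.5, 0, 0, 0, 0, 0, 0, 8.5, 0, 0, -3, 0, 0, 0, 8.5, 0, 0, -5, 0, 0, 0, 8.5])

```text
clock: 8.57
ee_pos: [585.4, -107.5, 109.6]
eef_rot: [[0.149, 0.989, -0.004], [0.989, -0.149, 0.0], [-0.0, -0.004, -1.0]]
contact_force: [1.7, 0.2, 0.2]
grip_width: 0.998
grasp_force: 0.0
```

play_rows(commands=[0, 0, -5, 0, 0, 0, 8.5, 4.7, 0, 0, 0, 0, 0, 8.5, 4.7, 0, 0, 0, 0, 0, 8.5, 4.7, 0, 0, 0, 0, 0, 8.5, 4.7, 0, 0, 0, 0, 0, 8.5])

```text
clock: 9.2
ee_pos: [614.7, 79.7, 160.4]
eef_rot: [[0.149, 0.989, 0.0], [0.989, -0.149, 0.0], [0.0, 0.0, -1.0]]
contact_force: [0.8, 0.4, 0.9]
grip_width: 0.994
grasp_force: 0.0
```

play_rows(commands=[4.7, 0, 0, 0, 0, 0, 8.5, 4.7, 0, 0, 0, 0, 0, 8.5, 0, 0, 0, 0, 0, 0, 8.5, 0, 0, 0, 0, 0, 0, 8.5, 0, 0, 0, 0, 0, 0, 8.5])

```text
clock: 9.82
ee_pos: [628.8, 169.1, 160.4]
eef_rot: [[0.151, 0.988, 0.0], [0.988, -0.151, -0.001], [-0.001, 0.0, -1.0]]
contact_force: [-0.1, -0.5, -0.8]
grip_width: 0.994
grasp_force: 0.0
```

Run:
```python
from h import *
st(); snap('top','t3')
print(top_obj('t3',300,211,33,70,30))
for u,v in((150,251),(143,215)): print(top_obj('t3',u,v,21,60,28))
print('gate',top_obj('t3',346,213,60,130,40))
go(451.3,419,20,6.8)
```

```text
{'clock': 9.825, 'ee_pos': [628.762, 169.105, 160.402], 'eef_rot': [[0.151, 0.988, 0.0], [0.988, -0.151, -0.001], [-0.001, 0.0, -1.0]], 'contact_force': [-0.117, -0.5, -0.752], 'grip_width': 0.994, 'grasp_force': 0.0, 'joint_positions': [-33.799, 31.808, 21.028, 94.039, -13.05, 56.59, -17.143]}
{'rect': array([ 586.6, -107.7]), 'size': array([169.7,  62.5]), 'ra': 81.6, 'cen': array([ 585.7, -105.6]), 'pca': 81.4, 'n': 852, 'z': array([36. , 51. , 60.8])}
{'rect': array([451.6, 420.3]), 'size': array([ 62.3, 171.7]), 'ra': 6.7, 'cen': array([450.9, 419.4]), 'pca': 97.2, 'n': 848, 'z': array([24. , 38.3, 48.3])}
{'rect': array([578.8, 430.5]), 'size': array([ 63. , 170.2]), 'ra': 6.6, 'cen': array([578.2, 431.3]), 'pca': 96.7, 'n': 789, 'z': array([21.8, 27.6, 34.8])}
gate {'rect': array([ 565.9, -255.7]), 'size': array([159.4,  30.3]), 'ra': 31.5, 'cen': array([ 556.4, -260.3]), 'pca': -148.6, 'n': 238, 'z': array([ 70.9, 108.4, 115.9])}
turn [ 1.000e-02  3.000e-02 -1.551e+01] shift after [ 26.91 -14.67  14.04] shift before [ 22.01 -21.33  14.03]
```

play_rows(commands=[0, 0, 0, 0, 0, -7.8, 8.5, 0, 0, 0, 0, 0, -7.7, 8.5, 4.5, -2.4, 0, 0, 0, 0, 8.5, 4.5, -2.4, 0, 0, 0, 0, 8.5, 4.5, -2.4, 0, 0, 0, 0, 8.5])

```text
clock: 10.5
ee_pos: [540.5, 296.2, 160.6]
eef_rot: [[-0.118, 0.993, 0.0], [0.993, 0.118, 0.0], [0.0, 0.0, -1.0]]
contact_force: [0.3, 1.2, -0.3]
grip_width: 0.998
grasp_force: 0.0
```

play_rows(commands=[4.5, -2.4, 0, 0, 0, 0, 8.5, 4.5, -2.4, 0, 0, 0, 0, 8.5, 4.4, -2.7, 4, 0, 0, 0, 8.5, 0, 0, 4, 0, 0, 0, 8.5, 0, 0, 0, 0, 0, 0, 8.5])

```text
clock: 11.12
ee_pos: [450.4, 416.4, 79.5]
eef_rot: [[-0.12, 0.993, -0.004], [0.993, 0.12, -0.005], [-0.004, -0.004, -1.0]]
contact_force: [0.3, -1.6, 0.3]
grip_width: 0.995
grasp_force: 0.0
```

play_rows(commands=[0, 0, 0, 0, 0, 0, 8.5, 0, 0, 0, 0, 0, 0, 8.5])

```text
clock: 11.38
ee_pos: [453.5, 418.3, 84.0]
eef_rot: [[-0.118, 0.993, 0.002], [0.993, 0.118, 0.002], [0.002, 0.002, -1.0]]
contact_force: [-0.3, 0.7, -0.2]
grip_width: 0.994
grasp_force: 0.0
```

Run:
```python
from h import *
go(451.3,419,19.5,6.8)
```

```text
turn [ 0.14 -0.1  -0.  ] shift after [ 0.1  -0.21  6.45] shift before [ 0.08 -0.22  6.45]
```

play_rows(commands=[0.1, -0.15, 3, 0, 0, 0, 8.5, 0, 0, 3.1, 0, 0, 0, 8.5, 0, 0, 0, 0, 0, 0, 8.5, 0, 0, 0, 0, 0, 0, 8.5, 0, 0, 0, 0, 0, 0, 7])

```text
clock: 12.0
ee_pos: [451.1, 420.0, 22.8]
eef_rot: [[-0.12, 0.993, 0.002], [0.993, 0.12, 0.002], [0.002, 0.002, -1.0]]
contact_force: [-0.3, 1.3, 0.0]
grip_width: 0.824
grasp_force: 0.0
```

play_rows(commands=[0, 0, 0, 0, 0, 0, 5.5, 0, 0, 0, 0, 0, 0, 5, 0, 0, 0, 0, 0, 0, 5, 0, 0, 0, 0, 0, 0, 5, 0, 0, 0, 0, 0, 0, 5])

```text
clock: 12.62
ee_pos: [451.5, 420.1, 23.1]
eef_rot: [[-0.12, 0.993, 0.003], [0.993, 0.12, 0.002], [0.002, 0.003, -1.0]]
contact_force: [0.7, -1.2, 8.5]
grip_width: 0.711
grasp_force: 65.8
```

play_rows(commands=[0, 0, -1, 0, 0, 0, 5, 0, 0, -3, 0, 0, 0, 5, 0, 0, -4, 0, 0, 0, 5, 0, 0, -4, 0, 0, 0, 5, 0, 0, -4, 0, 0, 0, 5])

```text
clock: 13.25
ee_pos: [449.5, 418.8, 182.4]
eef_rot: [[-0.12, 0.993, -0.001], [0.993, 0.12, -0.001], [-0.001, -0.001, -1.0]]
contact_force: [0.2, -0.1, -5.2]
grip_width: 0.713
grasp_force: 66.8
```

play_rows(commands=[0, 0, -2, 0, 0, 0, 5, 0, 0, 0, 0, 0, 7.7, 5, 0, 0, 0, 0, 0, 7.7, 5, 0, 0, 0, 0, 0, 0, 5, 0, 0, 0, 0, 0, 0, 5])

```text
clock: 13.88
ee_pos: [449.7, 419.2, 201.0]
eef_rot: [[0.144, 0.99, -0.0], [0.99, -0.144, -0.0], [-0.0, -0.0, -1.0]]
contact_force: [-0.0, -0.8, -4.2]
grip_width: 0.713
grasp_force: 66.8
```

Run:
```python
from h import *
st();go(586.2,-109,90,-8.6)
```

```text
{'clock': 13.875, 'ee_pos': [449.742, 419.181, 200.952], 'eef_rot': [[0.144, 0.99, -0.0], [0.99, -0.144, -0.0], [-0.0, -0.0, -1.0]], 'contact_force': [-0.038, -0.797, -4.207], 'grip_width': 0.713, 'grasp_force': 66.802, 'joint_positions': [-61.435, 25.715, 19.158, 97.187, -9.589, 58.744, -47.346]}
turn [-0.02  0.03  0.29] shift after [-50.18  21.39  11.1 ] shift before [-50.29  21.14  11.11]
```

play_rows(commands=[-4.2, 1.8, 0, 0, 0, 0.3, 5, -4.2, 1.8, 0, 0, 0, 0, 5, -4.2, 1.8, 0, 0, 0, 0, 5, -4.2, 1.8, 0, 0, 0, 0, 5, -4.2, 1.8, 0, 0, 0, 0, 5])

```text
clock: 14.5
ee_pos: [507.4, 196.5, 201.2]
eef_rot: [[0.15, 0.989, 0.0], [0.989, -0.15, 0.0], [0.0, 0.0, -1.0]]
contact_force: [0.4, 0.3, -4.5]
grip_width: 0.716
grasp_force: 66.8
```

play_rows(commands=[-4.2, 1.8, 0, 0, 0, 0, 5, -4.2, 1.8, 0, 0, 0, 0, 5, -4.2, 1.8, 0, 0, 0, 0, 5, -4.2, 1.8, 0, 0, 0, 0, 5, -4.2, 1.8, 0, 0, 0, 0, 5])

```text
clock: 15.12
ee_pos: [564.2, -24.6, 201.2]
eef_rot: [[0.15, 0.989, 0.0], [0.989, -0.15, 0.0], [0.0, 0.0, -1.0]]
contact_force: [1.1, 0.6, -4.6]
grip_width: 0.711
grasp_force: 66.8
```

play_rows(commands=[-4.2, 1.7, 0, 0, 0, 0, 5, -4, 1.7, 0, 0, 0, 0, 5, 0, 0, 4, 0, 0, 0, 5, 0, 0, 4, 0, 0, 0, 5, 0, 0, 0, 0, 0, 0, 5])

```text
clock: 15.75
ee_pos: [582.8, -109.0, 118.3]
eef_rot: [[0.151, 0.988, -0.007], [0.988, -0.151, 0.001], [-0.0, -0.007, -1.0]]
contact_force: [0.2, 0.1, -4.6]
grip_width: 0.709
grasp_force: 68.3
```

play_rows(commands=[0, 0, 0, 0, 0, 0, 5, 0, 0, 0, 0, 0, 0, 5, 0, 0, 0, 0, 0, 0, 5])

```text
clock: 16.12
ee_pos: [585.9, -109.4, 122.4]
eef_rot: [[0.152, 0.988, 0.002], [0.988, -0.152, 0.0], [0.0, 0.002, -1.0]]
contact_force: [0.6, -0.3, -3.0]
grip_width: 0.711
grasp_force: 68.3
```

Run:
```python
from h import *
st();go(586.4,-109,75,-8.6)
```

```text
{'clock': 16.125, 'ee_pos': [585.89, -109.419, 122.392], 'eef_rot': [[0.152, 0.988, 0.002], [0.988, -0.152, 0.0], [0.0, 0.002, -1.0]], 'contact_force': [0.553, -0.277, -3.018], 'grip_width': 0.711, 'grasp_force': 68.329, 'joint_positions': [-12.849, 30.196, 25.74, 104.333, -16.827, 49.12, 12.179]}
turn [ 0.13 -0.02 -0.16] shift after [0.05 0.04 4.74] shift before [0.05 0.03 4.74]
```

play_rows(commands=[0, 0, 2.2, 0, 0, 0, 5, 0, 0, 2, 0, 0, 0, 5, 0, 0, 0, 0, 0, 0, 5, 0, 0, 0, 0, 0, 0, 5, 0, 0, 0.5, 0, 0, 0, 5])

```text
clock: 16.75
ee_pos: [586.0, -109.7, 74.9]
eef_rot: [[0.153, 0.988, 0.002], [0.988, -0.153, -0.0], [0.0, 0.002, -1.0]]
contact_force: [-0.2, 0.2, -3.2]
grip_width: 0.714
grasp_force: 68.4
```

play_rows(commands=[0, 0, 0.4, 0, 0, 0, 5, 0, 0, 0.3, 0, 0, 0, 5, 0, 0, 0.3, 0, 0, 0, 5, 0, 0, 0, 0, 0, 0, 5, 0, 0, 0, 0, 0, 0, 5])

```text
clock: 17.38
ee_pos: [585.1, -109.5, 64.0]
eef_rot: [[0.153, 0.988, -0.0], [0.988, -0.153, 0.0], [0.0, -0.0, -1.0]]
contact_force: [-0.9, -0.3, -4.4]
grip_width: 0.71
grasp_force: 68.5
```

play_rows(commands=[0, 0, 0.2, 0, 0, 0, 5, 0, 0, 0, 0, 0, 0, 5, 0, 0, 0, 0, 0, 0, 5])

```text
clock: 17.75
ee_pos: [585.3, -109.6, 63.2]
eef_rot: [[0.153, 0.988, 0.001], [0.988, -0.153, 0.0], [0.001, 0.001, -1.0]]
contact_force: [-4.1, 0.8, 6.8]
grip_width: 0.71
grasp_force: 69.6
```

play_rows(commands=[0, 0, 0, 0, 0, 0, 7, 0, 0, 0, 0, 0, 0, 8.5, 0, 0, 0, 0, 0, 0, 8.5, 0, 0, -3, 0, 0, 0, 8.5, 0, 0, -5, 0, 0, 0, 8.5])

```text
clock: 18.38
ee_pos: [584.0, -109.2, 141.3]
eef_rot: [[0.153, 0.988, -0.004], [0.988, -0.153, -0.0], [-0.001, -0.004, -1.0]]
contact_force: [0.9, 0.7, 0.0]
grip_width: 0.996
grasp_force: 0.0
```

play_rows(commands=[0, 0, -5, 0, 0, 0, 8.5, 4.7, 0, 0, 0, 0, 0, 8.5, 4.7, 0, 0, 0, 0, 0, 8.5, 4.7, 0, 0, 0, 0, 0, 8.5, 4.7, 0, 0, 0, 0, 0, 8.5])

```text
clock: 19.0
ee_pos: [614.0, 77.8, 192.1]
eef_rot: [[0.153, 0.988, 0.0], [0.988, -0.153, 0.0], [0.0, 0.0, -1.0]]
contact_force: [0.9, 0.1, 0.1]
grip_width: 0.995
grasp_force: 0.0
```

play_rows(commands=[4.7, 0, 0, 0, 0, 0, 8.5, 4.7, 0, 0, 0, 0, 0, 8.5, 0, 0, 0, 0, 0, 0, 8.5, 0, 0, 0, 0, 0, 0, 8.5, 0, 0, 0, 0, 0, 0, 8.5])

```text
clock: 19.62
ee_pos: [628.4, 167.4, 192.2]
eef_rot: [[0.155, 0.988, 0.0], [0.988, -0.155, -0.001], [-0.001, 0.0, -1.0]]
contact_force: [-0.1, -0.5, 0.2]
grip_width: 1.002
grasp_force: 0.0
```

Run:
```python
from h import *
st(); snap('top','t4')
print(top_obj('t4',300,211,61,100,25))
for u,v in((143,215),): print(top_obj('t4',u,v,21,60,28))
go(578.6,430,150,6.6)
```

```text
{'clock': 19.625, 'ee_pos': [628.361, 167.406, 192.151], 'eef_rot': [[0.155, 0.988, 0.0], [0.988, -0.155, -0.001], [-0.001, 0.0, -1.0]], 'contact_force': [-0.147, -0.519, 0.226], 'grip_width': 1.002, 'grasp_force': 0.0, 'joint_positions': [-36.455, 30.336, 25.135, 92.684, -14.274, 60.184, -16.118]}
{'rect': array([ 585.2, -107. ]), 'size': array([167. ,  62.8]), 'ra': 81.0, 'cen': array([ 584.8, -105.4]), 'pca': 80.9, 'n': 878, 'z': array([64.4, 78.6, 88.8])}
{'rect': array([578.9, 430.3]), 'size': array([ 62.8, 172.2]), 'ra': 6.9, 'cen': array([578.3, 431.2]), 'pca': 96.6, 'n': 795, 'z': array([22. , 27.7, 35. ])}
turn [ 1.000e-02  2.000e-02 -1.552e+01] shift after [26.65 -1.93  4.22] shift before [25.16 -8.99  4.21]
```

play_rows(commands=[0, 0, 0, 0, 0, -7.8, 8.5, 0, 0, 0, 0, 0, -7.7, 8.5, 5.3, -0.4, 0, 0, 0, 0, 8.5, 5.3, -0.4, 0, 0, 0, 0, 8.5, 5.3, -0.4, 0, 0, 0, 0, 8.5])

```text
clock: 20.3
ee_pos: [597.9, 325.9, 192.4]
eef_rot: [[-0.115, 0.993, 0.001], [0.993, 0.115, 0.0], [0.0, 0.001, -1.0]]
contact_force: [-0.6, 0.1, -0.3]
grip_width: 0.993
grasp_force: 0.0
```

play_rows(commands=[5.3, -0.4, 3, 0, 0, 0, 8.5, 5.4, -0.3, 4, 0, 0, 0, 8.5, 0, 0, 4, 0, 0, 0, 8.5, 0, 0, 0, 0, 0, 0, 8.5, 0, 0, 0, 0, 0, 0, 8.5])

```text
clock: 20.92
ee_pos: [580.7, 426.0, 86.6]
eef_rot: [[-0.114, 0.993, 0.002], [0.993, 0.114, 0.0], [0.0, 0.002, -1.0]]
contact_force: [0.0, -0.0, 0.6]
grip_width: 0.996
grasp_force: 0.0
```

play_rows(commands=[0, 0, 0, 0, 0, 0, 8.5, 0, 0, 0, 0, 0, 0, 8.5])

```text
clock: 21.18
ee_pos: [580.0, 427.3, 86.8]
eef_rot: [[-0.116, 0.993, 0.002], [0.993, 0.116, 0.002], [0.002, 0.002, -1.0]]
contact_force: [-0.2, 0.6, 0.5]
grip_width: 0.998
grasp_force: 0.0
```

Run:
```python
from h import *
go(578.7,429.8,22,6.7)
```

```text
turn [ 0.12 -0.09 -0.05] shift after [ 0.26 -0.1   6.48] shift before [ 0.25 -0.11  6.48]
```

play_rows(commands=[0.25, -0.1, 3, 0, 0, 0, 8.5, 0, 0, 3.2, 0, 0, 0, 8.5, 0, 0, 0, 0, 0, 0, 8.5, 0, 0, 0, 0, 0, 0, 8.5, 0, 0, 0, 0, 0, 0, 7])

```text
clock: 21.8
ee_pos: [578.7, 430.3, 24.8]
eef_rot: [[-0.117, 0.993, 0.002], [0.993, 0.117, 0.002], [0.002, 0.002, -1.0]]
contact_force: [-0.6, 0.3, -0.2]
grip_width: 0.825
grasp_force: 0.0
```

play_rows(commands=[0, 0, 0, 0, 0, 0, 5.5, 0, 0, 0, 0, 0, 0, 5, 0, 0, 0, 0, 0, 0, 5, 0, 0, 0, 0, 0, 0, 5, 0, 0, 0, 0, 0, 0, 5])

```text
clock: 22.42
ee_pos: [579.0, 430.4, 25.1]
eef_rot: [[-0.117, 0.993, 0.003], [0.993, 0.117, 0.002], [0.002, 0.003, -1.0]]
contact_force: [0.3, -1.1, 6.2]
grip_width: 0.71
grasp_force: 67.5
```

play_rows(commands=[0, 0, -1, 0, 0, 0, 5, 0, 0, -3, 0, 0, 0, 5, 0, 0, -5, 0, 0, 0, 5, 0, 0, -5, 0, 0, 0, 5, 0, 0, -4, 0, 0, 0, 5])

```text
clock: 23.05
ee_pos: [577.6, 429.7, 205.6]
eef_rot: [[-0.117, 0.993, 0.001], [0.993, 0.117, 0.001], [0.001, 0.001, -1.0]]
contact_force: [0.0, 1.1, -3.5]
grip_width: 0.706
grasp_force: 66.5
```

play_rows(commands=[0, 0, -1.5, 0, 0, 0, 5, 0, 0, 0, 0, 0, 7.7, 5, 0, 0, 0, 0, 0, 7.7, 5, 0, 0, 0, 0, 0, 0, 5, 0, 0, 0, 0, 0, 0, 5])

```text
clock: 23.68
ee_pos: [577.2, 429.6, 216.9]
eef_rot: [[0.148, 0.989, -0.001], [0.989, -0.148, -0.001], [-0.001, -0.001, -1.0]]
contact_force: [-0.4, -0.6, -4.0]
grip_width: 0.71
grasp_force: 66.4
```

Run:
```python
from h import *
st();go(585.9,-109.3,130,-8.7)
```

```text
{'clock': 23.675, 'ee_pos': [577.197, 429.635, 216.852], 'eef_rot': [[0.148, 0.989, -0.001], [0.989, -0.148, -0.001], [-0.001, -0.001, -1.0]], 'contact_force': [-0.37, -0.623, -4.027], 'grip_width': 0.71, 'grasp_force': 66.398, 'joint_positions': [-54.827, 35.767, 23.516, 79.71, -14.595, 67.604, -38.203]}
turn [-0.05  0.07  0.19] shift after [-53.14   9.01   8.69] shift before [-53.16   8.84   8.74]
```

play_rows(commands=[-4.8, 0.8, 0, 0, 0, 0.2, 5, -4.8, 0.8, 0, 0, 0, 0, 5, -4.8, 0.8, 0, 0, 0, 0, 5, -4.8, 0.8, 0, 0, 0, 0, 5, -4.8, 0.8, 0, 0, 0, 0, 5])

```text
clock: 24.3
ee_pos: [580.1, 184.8, 217.8]
eef_rot: [[0.152, 0.988, 0.0], [0.988, -0.152, 0.0], [0.0, 0.0, -1.0]]
contact_force: [0.2, -0.3, -4.0]
grip_width: 0.71
grasp_force: 66.4
```

play_rows(commands=[-4.8, 0.8, 0, 0, 0, 0, 5, -4.8, 0.8, 0, 0, 0, 0, 5, -4.8, 0.8, 0, 0, 0, 0, 5, -4.8, 0.8, 0, 0, 0, 0, 5, -4.8, 0.8, 0, 0, 0, 0, 5])

```text
clock: 24.92
ee_pos: [582.5, -58.4, 217.9]
eef_rot: [[0.152, 0.988, 0.0], [0.988, -0.152, 0.0], [0.0, 0.0, -1.0]]
contact_force: [0.9, 0.2, -3.4]
grip_width: 0.714
grasp_force: 66.4
```

play_rows(commands=[-5.1, 1, 0, 0, 0, 0, 5, 0, 0, 3, 0, 0, 0, 5, 0, 0, 4, 0, 0, 0, 5, 0, 0, 0, 0, 0, 0, 5, 0, 0, 0, 0, 0, 0, 5])

```text
clock: 25.55
ee_pos: [585.4, -109.0, 149.0]
eef_rot: [[0.154, 0.988, 0.001], [0.988, -0.154, -0.0], [-0.0, 0.001, -1.0]]
contact_force: [0.2, 0.3, -2.5]
grip_width: 0.71
grasp_force: 67.7
```

play_rows(commands=[0, 0, 0, 0, 0, 0, 5, 0, 0, 0, 0, 0, 0, 5])

```text
clock: 25.8
ee_pos: [585.4, -108.7, 149.1]
eef_rot: [[0.154, 0.988, 0.002], [0.988, -0.154, 0.0], [0.0, 0.002, -1.0]]
contact_force: [-0.5, 0.1, -2.9]
grip_width: 0.71
grasp_force: 67.7
```

Run:
```python
from h import *
go(585.7,-109.5,105,-8.7)
```

```text
turn [ 0.12 -0.02 -0.16] shift after [-0.07  0.04  4.41] shift before [-0.08  0.04  4.41]
```

play_rows(commands=[-0.05, 0, 2.2, 0, 0, 0, 5, 0, 0, 2, 0, 0, 0, 5, 0, 0, 0, 0, 0, 0, 5, 0, 0, 0, 0, 0, 0, 5, 0, 0, 0.4, 0, 0, 0, 5])

```text
clock: 26.42
ee_pos: [585.5, -109.4, 103.1]
eef_rot: [[0.154, 0.988, 0.002], [0.988, -0.154, -0.0], [0.0, 0.002, -1.0]]
contact_force: [-0.1, -0.4, -3.4]
grip_width: 0.714
grasp_force: 67.7
```

play_rows(commands=[0, 0, 0.3, 0, 0, 0, 5, 0, 0, 0.3, 0, 0, 0, 5, 0, 0, 0.3, 0, 0, 0, 5, 0, 0, 0, 0, 0, 0, 5, 0, 0, 0, 0, 0, 0, 5])

```text
clock: 27.05
ee_pos: [584.7, -109.3, 93.1]
eef_rot: [[0.155, 0.988, 0.0], [0.988, -0.155, 0.0], [0.0, 0.0, -1.0]]
contact_force: [-2.4, 0.5, 3.3]
grip_width: 0.709
grasp_force: 68.5
```

play_rows(commands=[0, 0, 0, 0, 0, 0, 7, 0, 0, 0, 0, 0, 0, 8.5, 0, 0, 0, 0, 0, 0, 8.5, 0, 0, -3, 0, 0, 0, 8.5, 0, 0, -5, 0, 0, 0, 8.5])

```text
clock: 27.68
ee_pos: [583.6, -109.0, 172.2]
eef_rot: [[0.155, 0.988, -0.004], [0.988, -0.155, -0.0], [-0.001, -0.004, -1.0]]
contact_force: [1.3, 0.2, 0.2]
grip_width: 0.997
grasp_force: 0.0
```

play_rows(commands=[0, 0, -3, 0, 0, 0, 5, -5, 0, 0, 0, 0, 0, 3, -5, 0, 0, 0, 0, 0, 0, -5, 0, 0, 0, 0, 0, 0, -5, 0.6, 0, 0, 0, 0, 0])

```text
clock: 28.3
ee_pos: [559.2, -309.3, 203.0]
eef_rot: [[0.154, 0.988, 0.0], [0.988, -0.154, 0.0], [0.0, 0.0, -1.0]]
contact_force: [0.5, 0.7, -0.1]
grip_width: 0.004
grasp_force: 0.0
```

play_rows(commands=[0, 0, 0, 0, 0, 0, 0, 0, 0, 0, 0, 0, 0, 0, 0, 0, 0, 0, 0, 0, 0])

```text
clock: 28.68
ee_pos: [560.2, -306.1, 202.7]
eef_rot: [[0.152, 0.988, 0.0], [0.988, -0.152, 0.001], [0.001, -0.0, -1.0]]
contact_force: [-0.2, 0.2, -0.0]
grip_width: -0.003
grasp_force: 0.0
```

Run:
```python
from h import *
snap('top','t5'); st(); go(561.9,-307.7,80,-8.6)
print(top_obj('t5',300,211,89,105,25))
a=cv2.imread('pics/t5.png'); cv2.imwrite('pics/c5.png',cv2.resize(a[165:285,255:415],(800,600),interpolation=cv2.INTER_CUBIC))
```

```text
{'clock': 28.725, 'ee_pos': [560.212, -306.112, 202.717], 'eef_rot': [[0.152, 0.988, 0.0], [0.988, -0.152, 0.001], [0.001, -0.0, -1.0]], 'contact_force': [0.835, 0.302, 0.137], 'grip_width': -0.002, 'grasp_force': 0.0, 'joint_positions': [2.752, 29.536, 31.163, 94.15, -16.988, 61.102, 30.146]}
turn [-0.01 -0.05 -0.16] shift after [-0.13  0.19 12.27] shift before [-0.14  0.19 12.27]
{'rect': array([ 585.2, -106.8]), 'size': array([164.7,  62.8]), 'ra': 81.2, 'cen': array([ 584.7, -105.8]), 'pca': 80.9, 'n': 837, 'z': array([ 90.2,  95.9, 102.8])}
```

View pics/c5.png

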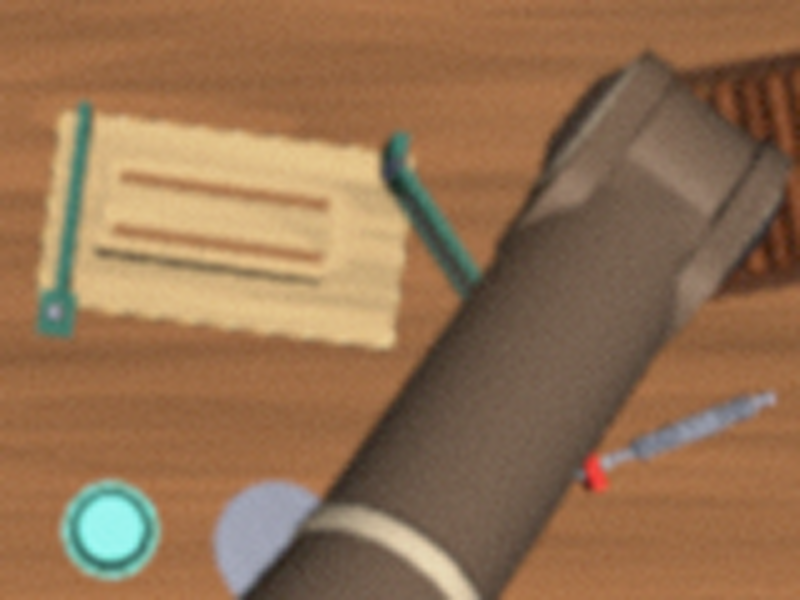

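play_rows(commands=[0, 0.2, 4, 0, 0, 0, 0, 0, 0, 4, 0, 0, 0, 0, 0, 0, 4.2, 0, 0, 0, 0, 0, 0, 0, 0, 0, 0, 0, 0, 0, 0, 0, 0, 0, 0])

```text
clock: 29.35
ee_pos: [562.3, -308.1, 82.1]
eef_rot: [[0.154, 0.988, 0.001], [0.988, -0.154, -0.001], [-0.0, 0.001, -1.0]]
contact_force: [-0.7, -0.5, -0.3]
grip_width: -0.0
grasp_force: 0.0
```

play_rows(commands=[1.3, -0.9, 0, 0, 0, 0, 0, 1.3, -0.9, 0, 0, 0, 0, 0, 1.3, -0.9, 0, 0, 0, 0, 0, 1.3, -0.9, 0, 0, 0, 0, 0, 1.3, -0.9, 0, 0, 0, 0, 0])

```text
clock: 29.98
ee_pos: [531.9, -235.7, 83.3]
eef_rot: [[0.153, 0.988, 0.01], [0.988, -0.153, -0.002], [-0.0, 0.01, -1.0]]
contact_force: [11.3, 0.6, 15.6]
grip_width: 0.004
grasp_force: 3.6
```

play_rows(commands=[0.5, -0.5, 0, 0, 0, 0, 0, 0, 0, 0, 0, 0, 0, 0, 0, 0, 0, 0, 0, 0, 0])

```text
clock: 30.35
ee_pos: [528.7, -230.7, 84.4]
eef_rot: [[0.152, 0.988, 0.012], [0.988, -0.152, -0.002], [-0.0, 0.012, -1.0]]
contact_force: [10.9, 0.5, 15.4]
grip_width: -0.0
grasp_force: 5.1
```

Run:
```python
from h import *
s=st(); go(523.3,-221.9,80,-8.6,s)
```

```text
{'clock': 30.35, 'ee_pos': [528.735, -230.681, 84.355], 'eef_rot': [[0.152, 0.988, 0.012], [0.988, -0.152, -0.002], [-0.0, 0.012, -1.0]], 'contact_force': [10.929, 0.531, 15.435], 'grip_width': -0.0, 'grasp_force': 5.057, 'joint_positions': [-1.69, 31.957, 27.76, 109.036, -21.245, 43.385, 29.21]}
turn [ 0.68  0.02 -0.17] shift after [ 0.79 -0.67  0.44] shift before [ 0.79 -0.68  0.43]
```

play_rows(commands=[-0.8, 0.4, -0.5, 0, 0, 0, 0, -0.6, 0, -0.8, 0, 0, 0, 0, 0, 0, -0.8, 0, 0, 0, 0, 0, 0, 0, 0, 0, 0, 0, 0, 0, 0, 0, 0, 0, 0])

```text
clock: 30.98
ee_pos: [524.5, -245.2, 101.6]
eef_rot: [[0.154, 0.988, -0.001], [0.988, -0.154, 0.0], [0.0, -0.001, -1.0]]
contact_force: [0.1, -0.4, -0.2]
grip_width: 0.004
grasp_force: 0.0
```

Run:
```python
from h import *
s=st(); go(523.3,-221.9,104,-8.6,s); im,d=snap('side','s6')
u,v=proj('side',[550,-230,90]).astype(int)
cv2.imwrite('pics/s6c.png',cv2.resize(im[v-70:v+50,u-80:u+80],(800,600),interpolation=cv2.INTER_CUBIC))
```

```text
{'clock': 30.975, 'ee_pos': [524.532, -245.237, 101.561], 'eef_rot': [[0.154, 0.988, -0.001], [0.988, -0.154, 0.0], [0.0, -0.001, -1.0]], 'contact_force': [0.057, -0.444, -0.204], 'grip_width': 0.004, 'grasp_force': 0.0, 'joint_positions': [-0.87, 31.107, 28.734, 107.593, -20.086, 46.361, 29.571]}
turn [-0.04 -0.02 -0.28] shift after [ 2.29 -0.47 -0.24] shift before [ 2.29 -0.48 -0.24]
```

View pics/s6c.png

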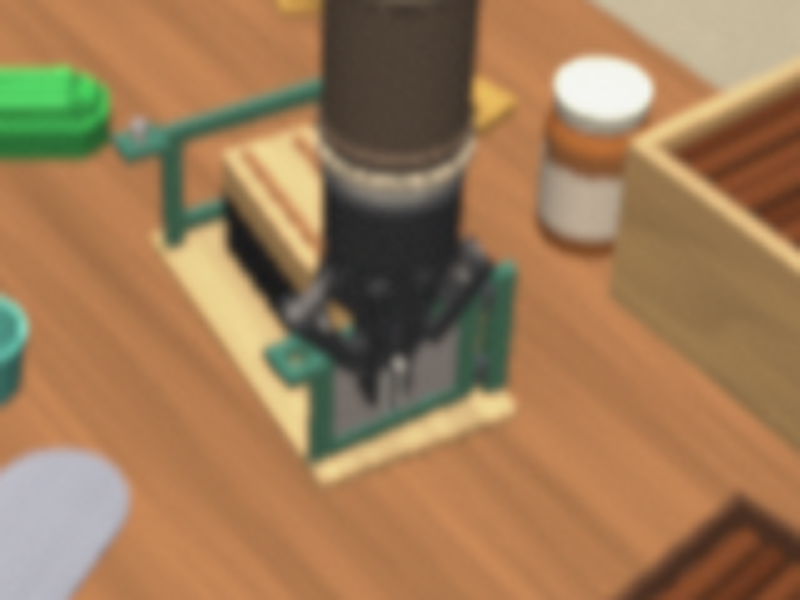

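play_rows(commands=[0.8, -0.2, 0, 0, 0, 0, 0, 0.8, -0.2, 0, 0, 0, 0, 0, 0.6, -0.1, 0, 0, 0, 0, 0, 0, 0, 0, 0, 0, 0, 0, 0, 0, 0, 0, 0, 0, 0])

```text
clock: 31.65
ee_pos: [523.3, -223.2, 101.9]
eef_rot: [[0.154, 0.988, 0.0], [0.988, -0.154, -0.0], [-0.0, 0.0, -1.0]]
contact_force: [-0.7, -0.2, 0.7]
grip_width: -0.002
grasp_force: 0.0
```

play_rows(commands=[0.3, 0, 0, 0, 0, 0, 0, 0, 0, 0, 0, 0, 0, 0])

```text
clock: 31.9
ee_pos: [523.7, -220.2, 101.8]
eef_rot: [[0.155, 0.988, 0.0], [0.988, -0.155, -0.0], [-0.0, 0.0, -1.0]]
contact_force: [0.0, -0.1, -0.4]
grip_width: 0.0
grasp_force: 0.0
```

Continue until contact with the stop is felt.

play_rows(commands=[0.3, 0, 0, 0, 0, 0, 0, 0.3, 0, 0, 0, 0, 0, 0, 0, 0, 0, 0, 0, 0, 0])

```text
clock: 32.28
ee_pos: [523.7, -219.9, 102.0]
eef_rot: [[0.159, 0.987, 0.001], [0.987, -0.159, -0.007], [-0.007, 0.002, -1.0]]
contact_force: [-0.6, -14.6, -5.4]
grip_width: 0.004
grasp_force: 7.9
```

play_rows(commands=[0.3, 0, 0, 0, 0, 0, 0, 0.2, 0, 0, 0, 0, 0, 0, 0, 0, 0, 0, 0, 0, 0])

```text
clock: 32.65
ee_pos: [523.7, -219.8, 102.1]
eef_rot: [[0.162, 0.987, 0.001], [0.987, -0.162, -0.013], [-0.013, 0.003, -1.0]]
contact_force: [-1.6, -28.8, -10.5]
grip_width: 0.001
grasp_force: 14.3
```

play_rows(commands=[-1, 0, 0, 0, 0, 0, 0, -1, 0, 0, 0, 0, 0, 0, 0, 0, -4, 0, 0, 0, 1, 0, 0, -3, 0, 0, 10, 2, 0, 0, 0, 0, 0, 10, 3])

```text
clock: 33.28
ee_pos: [523.8, -229.2, 174.4]
eef_rot: [[0.487, 0.873, 0.005], [0.873, -0.487, 0.0], [0.002, 0.004, -1.0]]
contact_force: [-0.6, 1.1, -0.5]
grip_width: 0.349
grasp_force: 0.0
```

play_rows(commands=[0, 0, 0, 0, 0, 10, 4, 0, 0, 0, 0, 0, 10, 4, 0, 0, 0, 0, 0, 10, 4, 0, 0, 0, 0, 0, 10.7, 4, 0, 0, 0, 0, 0, 0, 4])

```text
clock: 33.9
ee_pos: [522.6, -228.3, 171.7]
eef_rot: [[0.936, 0.351, -0.0], [0.351, -0.936, 0.0], [-0.0, -0.0, -1.0]]
contact_force: [0.5, -0.4, -0.6]
grip_width: 0.465
grasp_force: 0.0
```

play_rows(commands=[0, 0, 0, 0, 0, 0, 4, 0, 0, 0, 0, 0, 0, 4])

```text
clock: 34.15
ee_pos: [522.4, -229.0, 171.9]
eef_rot: [[0.936, 0.351, 0.0], [0.351, -0.936, 0.0], [0.0, -0.0, -1.0]]
contact_force: [-0.7, 0.4, 0.3]
grip_width: 0.466
grasp_force: 0.0
```

Run:
```python
from h import *
s=st(); go(416,-353.5,80,-69.5,s); im,d=snap('side','s7'); snap('top','t7')
hsv=cv2.cvtColor(im,cv2.COLOR_BGR2HSV); m=cv2.inRange(hsv,(0,160,90),(6,255,255)); m[:260]=0;m[:,:270]=0;m[:,330:]=0
ys,xs=np.nonzero(m); print('red side',len(xs),xs.mean(),ys.mean(),proj('side',[416,-353.5,36]),cloud('side',d)[m>0].mean(0).round(1))
cv2.imwrite('pics/s7c.png',cv2.resize(im[230:350,270:430],(800,600),interpolation=cv2.INTER_CUBIC))
```

```text
{'clock': 34.15, 'ee_pos': [522.384, -228.955, 171.915], 'eef_rot': [[0.936, 0.351, 0.0], [0.351, -0.936, 0.0], [0.0, -0.0, -1.0]], 'contact_force': [-0.654, 0.445, 0.345], 'grip_width': 0.466, 'grasp_force': 0.0, 'joint_positions': [-15.665, 28.956, 47.401, 106.431, -25.55, 55.825, -26.5]}
turn [-0.02 -0.02  0.06] shift after [-14.33   7.94   9.19] shift before [-14.34   7.93   9.18]
red side 81 300.7901234567901 304.9753086419753 [302.11359359 302.80060161] [ 409.5 -356.5   34.8]
```

View pics/s7c.png

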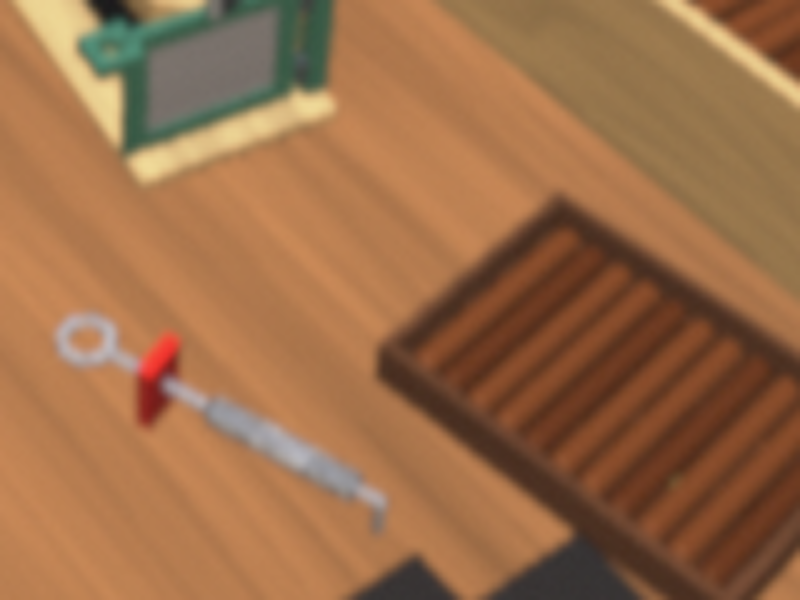

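play_rows(commands=[-4.8, 2.6, 0, 0, 0, 0, 4, -4.8, 2.6, 0, 0, 0, 0, 4, -4.8, 2.7, 2, 0, 0, 0, 4, 0, 0, 4, 0, 0, 0, 4, 0, 0, 3, 0, 0, 0, 4])

```text
clock: 34.88
ee_pos: [414.2, -353.9, 80.8]
eef_rot: [[0.938, 0.348, 0.0], [0.348, -0.938, 0.0], [0.0, -0.0, -1.0]]
contact_force: [1.3, 0.0, -0.5]
grip_width: 0.471
grasp_force: 0.0
```

play_rows(commands=[0, 0, 0, 0, 0, 0, 4, 0, 0, 0, 0, 0, 0, 4, 0, 0, 0, 0, 0, 0, 4])

```text
clock: 35.25
ee_pos: [415.7, -353.8, 83.1]
eef_rot: [[0.937, 0.349, 0.002], [0.349, -0.937, -0.001], [0.001, 0.002, -1.0]]
contact_force: [-0.3, 0.8, 0.4]
grip_width: 0.469
grasp_force: 0.0
```

Run:
```python
from h import *
s=st(); go(415.5,-353.7,51,-69.5,s)
```

```text
{'clock': 35.25, 'ee_pos': [415.72, -353.766, 83.139], 'eef_rot': [[0.937, 0.349, 0.002], [0.349, -0.937, -0.001], [0.001, 0.002, -1.0]], 'contact_force': [-0.295, 0.769, 0.351], 'grip_width': 0.469, 'grasp_force': 0.0, 'joint_positions': [4.285, 33.561, 42.119, 113.603, -31.843, 44.714, -4.512]}
turn [ 0.09 -0.08 -0.06] shift after [-0.02 -0.01  3.21] shift before [-0.02 -0.02  3.21]
```

play_rows(commands=[0, 0, 1.6, 0, 0, 0, 4, 0, 0, 1.5, 0, 0, 0, 4, 0, 0, 0, 0, 0, 0, 4, 0, 0, 0, 0, 0, 0, 2.5, 0, 0, 0, 0, 0, 0, 1.5])

```text
clock: 35.88
ee_pos: [415.0, -353.5, 51.1]
eef_rot: [[0.937, 0.349, 0.0], [0.349, -0.937, -0.0], [0.0, 0.0, -1.0]]
contact_force: [0.7, -0.5, 0.4]
grip_width: 0.178
grasp_force: 0.0
```

play_rows(commands=[0, 0, 0, 0, 0, 0, 0.5, 0, 0, 0, 0, 0, 0, 0.2, 0, 0, 0, 0, 0, 0, 0.2, 0, 0, 0, 0, 0, 0, 0.2, 0, 0, 0, 0, 0, 0, 0.2])

```text
clock: 36.5
ee_pos: [415.1, -353.5, 51.3]
eef_rot: [[0.937, 0.349, 0.001], [0.349, -0.937, -0.0], [0.001, 0.0, -1.0]]
contact_force: [-1.2, 1.5, 6.4]
grip_width: 0.099
grasp_force: 59.8
```

play_rows(commands=[0, 0, -3, 0, 0, 0, 0.2, 0, 0, -4, 0, 0, 0, 0.2, 0, 0, -4, 0, 0, 10, 0.2, 0, 0, -4, 0, 0, 10, 0.2, 0, 0, 0, 0, 0, 9.1, 0.2])

```text
clock: 37.12
ee_pos: [416.0, -354.3, 203.5]
eef_rot: [[0.988, -0.156, 0.004], [-0.156, -0.988, -0.002], [0.005, 0.001, -1.0]]
contact_force: [0.2, -1.2, -2.3]
grip_width: 0.099
grasp_force: 59.0
```

play_rows(commands=[0, 0, 0, 0, 0, 0, 0.2, 0, 0, 0, 0, 0, 0, 0.2, 0, 0, 0, 0, 0, 0, 0.2])

```text
clock: 37.5
ee_pos: [414.7, -353.2, 200.4]
eef_rot: [[0.989, -0.149, -0.001], [-0.149, -0.989, 0.0], [-0.001, -0.0, -1.0]]
contact_force: [0.4, -0.0, -0.9]
grip_width: 0.095
grasp_force: 59.0
```

Run:
```python
from h import *
s=st(); im,d=snap('side','s8'); imt,_=snap('top','t8')
h0=ray('side',293,239.4,110); print('hole side',h0.round(1))
a=np.radians(-98.6); x=np.array([np.cos(a),np.sin(a)]); y=np.array([-x[1],x[0]])
for seat in ([585.8,-109.2],): 
    h=np.array(seat)+105*x-79*y; p=np.array(seat)-105*x-79*y; print('hole',h,'post',p)
hp=proj('side',[*h,110]); print('proj hole side',hp, 'top',proj('top',[*h,110]), 'post top',proj('top',[*p,124]),'post side',proj('side',[*p,124]))
T=np.array(s['ee_pos']); R=np.array(s['eef_rot']); toe=T+134*R[:,1]+51.3*R[:,2]; print('toe pred',toe.round(1),proj('side',toe),proj('top',toe))
ring=T-46*R[:,1]+25.3*R[:,2]; print('ring',proj('side',ring),proj('top',ring))
u,v=proj('side',T+40*R[:,1]).astype(int); u0=max(0,u-80);v0=max(0,v-60); print('crop',u0,v0)
A=cv2.resize(im[v0:v0+120,u0:u0+80],(400,600),interpolation=cv2.INTER_CUBIC)
u,v=proj('top',h.tolist()+[110]).astype(int); u1,v1=u-40,v-60; print('crop top',u1,v1)
B=cv2.resize(imt[v1:v1+120,u1:u1+80],(400,600),interpolation=cv2.INTER_CUBIC)
cv2.imwrite('pics/s8c.png',np.hstack([A,B]))
```

```text
{'clock': 37.5, 'ee_pos': [414.66, -353.208, 200.37], 'eef_rot': [[0.989, -0.149, -0.001], [-0.149, -0.989, 0.0], [-0.001, -0.0, -1.0]], 'contact_force': [0.351, -0.003, -0.869], 'grip_width': 0.095, 'grasp_force': 59.005, 'joint_positions': [-7.567, 27.727, 58.533, 108.607, -27.5, 59.206, -35.874]}
hole side [ 491.4 -206.2  110. ]
hole [ 491.98703484 -201.20612788] post [523.38945696   6.43271214]
proj hole side [292.13825169 238.30591965] top [329.57079005 236.10689357] post top [265.88621018 227.28175734] post side [261.92104051 193.56819638]
toe pred [ 394.6 -485.7  149. ] [330.30209875 314.60853538] [421.0045836 264.8659634]
ring [294.08952632 254.95700096] [365.96637591 257.22070846]
crop 230 211
crop top 289 176
```

View pics/s8c.png

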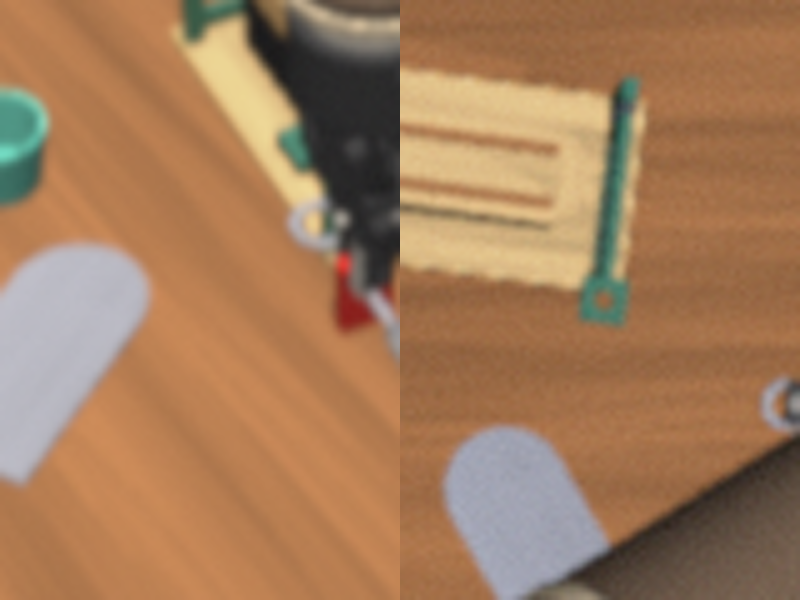

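Run:
```python
from h import *
go(512,-68.7,180,-98.6)
```

```text
turn [-0.02  0.03 -0.04] shift after [  5.37 -29.6    2.05] shift before [  5.34 -29.6    2.06]
```

play_rows(commands=[0.9, -4.9, 0, 0, 0, 0, 0.2, 0.9, -4.9, 0, 0, 0, 0, 0.2, 0.9, -4.9, 0, 0, 0, 0, 0.2, 0.9, -4.9, 0, 0, 0, 0, 0.2, 0.9, -4.9, 0, 0, 0, 0, 0.2])

```text
clock: 38.22
ee_pos: [496.8, -116.4, 200.9]
eef_rot: [[0.989, -0.15, 0.0], [-0.15, -0.989, 0.0], [0.0, -0.0, -1.0]]
contact_force: [1.3, 0.1, -1.5]
grip_width: 0.095
grasp_force: 59.0
```

play_rows(commands=[0.9, -5.1, 1, 0, 0, 0, 0.2, 0, 0, 1, 0, 0, 0, 0.2, 0, 0, 0, 0, 0, 0, 0.2, 0, 0, 0, 0, 0, 0, 0.2, 0, 0, 0, 0, 0, 0, 0.2])

```text
clock: 38.85
ee_pos: [513.0, -70.2, 181.3]
eef_rot: [[0.988, -0.153, 0.001], [-0.153, -0.988, 0.0], [0.001, -0.0, -1.0]]
contact_force: [-0.5, -0.5, -1.7]
grip_width: 0.101
grasp_force: 59.1
```

```bash
cat > look.py <<'E'
from h import *
import sys
k=sys.argv[1]
s=st(); im,d=snap('side','s'+k); imt,_=snap('top','t'+k)
T=np.array(s['ee_pos']); R=np.array(s['eef_rot']); toe=T+134*R[:,1]+51.3*R[:,2]; print('toe pred',toe.round(1),proj('side',toe),proj('top',toe))
ring=T-46*R[:,1]+25.3*R[:,2]; print('ring',ring.round(1),proj('side',ring),proj('top',ring))
go(512,-68.7,180,-98.6,s)
A=cv2.resize(im[175:295,240:320],(400,600),interpolation=cv2.INTER_CUBIC)
B=cv2.resize(imt[176:296,263:343],(400,600),interpolation=cv2.INTER_CUBIC)
cv2.imwrite(f'pics/c{k}v.png',np.hstack([A,B]))
E
python3 look.py 9
```

```text
{'clock': 38.85, 'ee_pos': [512.982, -70.158, 181.319], 'eef_rot': [[0.988, -0.153, 0.001], [-0.153, -0.988, 0.0], [0.001, -0.0, -1.0]], 'contact_force': [-0.489, -0.487, -1.718], 'grip_width': 0.101, 'grasp_force': 59.097, 'joint_positions': [-42.902, 27.243, 60.668, 113.44, -28.815, 55.95, -66.902]}
toe pred [ 492.5 -202.6  130. ] [292.60681043 233.36017794] [330.5460859  235.69215145]
ring [520.  -24.7 156. ] [266.06176952 190.82936481] [275.33914579 227.60440172]
turn [-0.01 -0.04 -0.21] shift after [-0.12 -0.13  0.13] shift before [-0.12 -0.13  0.13]
```

View pics/c9v.png

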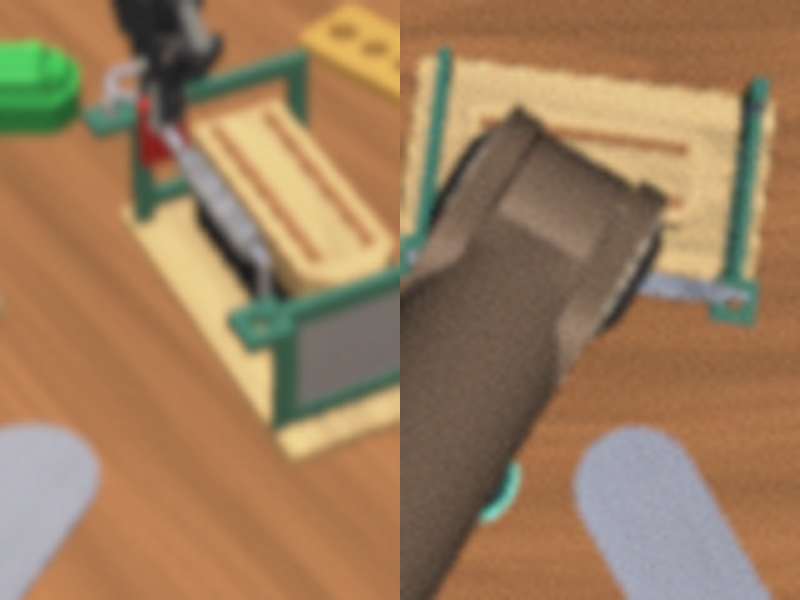

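play_rows(commands=[-0.1, -0.1, 0.5, 0, 0, -0.2, 0.2, 0, 0, 0.5, 0, 0, 0, 0.2, 0, 0, 0, 0, 0, 0, 0.2, 0, 0, 0.4, 0, 0, 0, 0.2, 0, 0, 0.4, 0, 0, 0, 0.2])

```text
clock: 39.58
ee_pos: [512.3, -67.7, 162.6]
eef_rot: [[0.989, -0.148, 0.0], [-0.148, -0.989, -0.0], [0.0, 0.0, -1.0]]
contact_force: [0.2, -0.0, -1.0]
grip_width: 0.098
grasp_force: 59.1
```

play_rows(commands=[0, 0, 0, 0, 0, 0, 0.2, 0, 0, 0.4, 0, 0, 0, 0.2, 0, 0, 0.4, 0, 0, 0, 0.2, 0, 0, 0, 0, 0, 0, 0.2, 0, 0, 0, 0, 0, 0, 0.2])

```text
clock: 40.2
ee_pos: [512.2, -67.8, 154.8]
eef_rot: [[0.989, -0.148, -0.0], [-0.148, -0.989, -0.0], [0.0, 0.0, -1.0]]
contact_force: [-0.1, -0.2, -0.7]
grip_width: 0.1
grasp_force: 59.1
```

play_rows(commands=[0, 0.1, 0.4, 0, 0, 0, 0.2, 0, 0.1, 0.1, 1, 0, 0, 0.2, 0, 0.05, 0, 1, 0, 0, 0.2, 0, 0, 0, 1, 0, 0, 0.2, 0, 0, 0, 0, 0, 0, 0.2])

```text
clock: 40.83
ee_pos: [511.8, -70.8, 150.0]
eef_rot: [[0.989, -0.149, 0.008], [-0.149, -0.987, 0.052], [0.0, -0.053, -0.999]]
contact_force: [-0.3, 1.7, -1.3]
grip_width: 0.097
grasp_force: 59.1
```

```bash
cat > sp.py <<'E'
from h import *
s=st(); T=np.array(s['ee_pos']); R=np.array(s['eef_rot'])
ring=T-46*R[:,1]+25.3*R[:,2]; toe=T+134*R[:,1]+51.3*R[:,2]
x=np.array([-.1495,-.989,0]);y=np.array([.989,-.1495,0])
seat=np.array([585.8,-109.2,0])
for n,p in(('ring',ring),('toe_unstretched',toe)): q=p-seat; print(n,'local',(q@x).round(1),(q@y).round(1),p[2].round(1))
print('toe side px',proj('side',toe))
E
python3 sp.py
```

```text
{'clock': 40.825, 'ee_pos': [511.819, -70.771, 150.031], 'eef_rot': [[0.989, -0.149, 0.008], [-0.149, -0.987, 0.052], [0.0, -0.053, -0.999]], 'contact_force': [-0.272, 1.665, -1.293], 'grip_width': 0.097, 'grasp_force': 59.119, 'joint_positions': [-37.469, 28.698, 56.069, 115.155, -33.773, 53.392, -61.617]}
ring local -74.2 -78.9 127.2
toe_unstretched local 104.2 -78.8 91.7
toe side px [292.04500443 242.71510122]
```

play_rows(commands=[0, -0.6, -0.1, 0, 0, 0, 0.2, 0, -0.6, -0.1, 0, 0, 0, 0.2, 0, -0.6, 0, 0, 0, 0, 0.2, 0, 0, 0, 0, 0, 0, 0.2, 0, 0, 0, 0, 0, 0, 0.2])

```text
clock: 41.45
ee_pos: [514.2, -53.0, 152.6]
eef_rot: [[0.989, -0.147, 0.007], [-0.148, -0.988, 0.05], [-0.0, -0.051, -0.999]]
contact_force: [-0.9, -6.5, -4.3]
grip_width: 0.099
grasp_force: 58.9
```

```bash
python3 sp.py
```

```text
{'clock': 41.45, 'ee_pos': [514.202, -52.992, 152.617], 'eef_rot': [[0.989, -0.147, 0.007], [-0.148, -0.988, 0.05], [-0.0, -0.051, -0.999]], 'contact_force': [-0.908, -6.465, -4.315], 'grip_width': 0.099, 'grasp_force': 58.853, 'joint_positions': [-39.84, 28.548, 56.464, 115.053, -33.523, 53.582, -63.779]}
ring local -92.1 -79.3 129.7
toe_unstretched local 86.4 -79.0 94.6
toe side px [289.19614415 238.14029674]
```

play_rows(commands=[0, -0.5, 0, 0, 0, 0, 0.2, 0, -0.5, 0, 0, 0, 0, 0.2, 0, -0.4, 0, 0, 0, 0, 0.2, 0, 0, 0, 0, 0, 0, 0.2, 0, 0, 0, 0, 0, 0, 0.2])

```text
clock: 42.08
ee_pos: [516.1, -40.3, 153.3]
eef_rot: [[0.989, -0.148, 0.007], [-0.149, -0.988, 0.049], [0.0, -0.05, -0.999]]
contact_force: [-1.1, -8.5, -4.6]
grip_width: 0.1
grasp_force: 58.8
```

```bash
python3 sp.py; python3 look.py 10 | tail -3
```

```text
{'clock': 42.075, 'ee_pos': [516.109, -40.267, 153.326], 'eef_rot': [[0.989, -0.148, 0.007], [-0.149, -0.988, 0.049], [0.0, -0.05, -0.999]], 'contact_force': [-1.115, -8.474, -4.558], 'grip_width': 0.1, 'grasp_force': 58.84, 'joint_positions': [-41.412, 28.565, 56.623, 114.985, -33.5, 53.595, -65.308]}
ring local -105.0 -79.3 130.3
toe_unstretched local 73.6 -79.1 95.4
toe side px [287.18300744 235.19393893]
toe pred [ 496.6 -170.1   95.4] [287.18300744 235.19393893] [319.71132329 235.02983925]
ring [523.1   6.4 130.3] [261.77305816 192.01188665] [265.83536857 227.25361436]
turn [-2.84 -0.    0.06] shift after [ 0.02  2.87 -2.67] shift before [ 0.02  2.74 -2.81]
```

View pics/c10v.png

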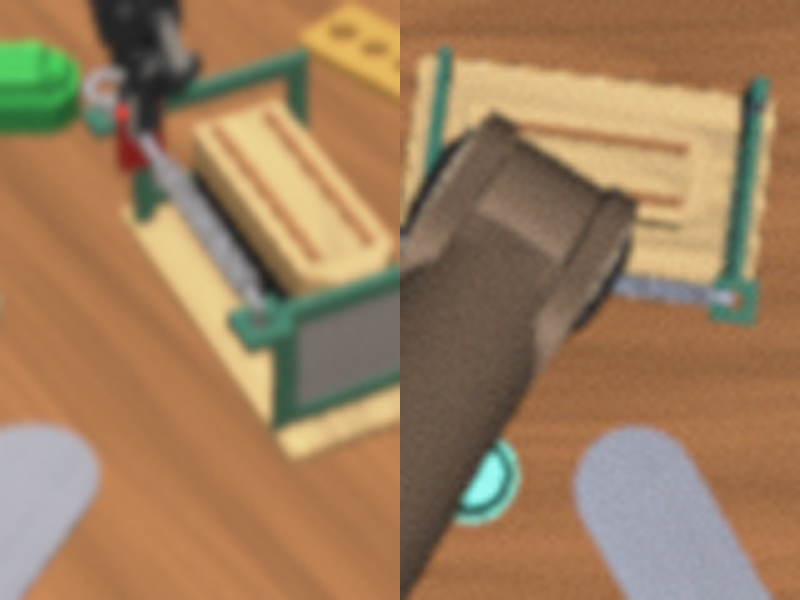

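play_rows(commands=[0, -0.05, 0.3, 0, 0, 0, 0.2, 0, 0, 0.3, 0, 0, 0, 0.2, 0, 0, 0, 0, 0, 0, 0.2, 0, 0, 0, 0, 0, 0, 0.2])

```text
clock: 42.68
ee_pos: [516.7, -40.0, 147.8]
eef_rot: [[0.989, -0.149, 0.008], [-0.149, -0.988, 0.048], [0.001, -0.049, -0.999]]
contact_force: [-2.1, -8.6, 0.3]
grip_width: 0.1
grasp_force: 60.0
```

```bash
python3 sp.py
```

```text
{'clock': 42.675, 'ee_pos': [516.652, -40.039, 147.813], 'eef_rot': [[0.989, -0.149, 0.008], [-0.149, -0.988, 0.048], [0.001, -0.049, -0.999]], 'contact_force': [-2.06, -8.628, 0.319], 'grip_width': 0.1, 'grasp_force': 60.036, 'joint_positions': [-41.035, 29.017, 56.133, 115.227, -34.065, 52.98, -64.906]}
ring local -105.3 -78.7 124.8
toe_unstretched local 73.3 -78.6 90.0
toe side px [287.3058889  236.43763034]
```

play_rows(commands=[0, -0.05, 0.1, -1, 0, 0, 0.2, 0, -0.05, 0.2, -1, 0, 0, 0.2, 0, -0.05, 0.2, -0.8, 0, 0, 0.2, 0, 0, 0, 0, 0, 0, 0.2, 0, 0, 0, 0, 0, 0, 0.2])

```text
clock: 43.3
ee_pos: [516.7, -38.1, 142.7]
eef_rot: [[0.989, -0.148, 0.001], [-0.148, -0.989, 0.0], [0.001, -0.0, -1.0]]
contact_force: [-2.0, -8.9, -0.7]
grip_width: 0.097
grasp_force: 59.3
```

```bash
python3 sp.py
```

```text
{'clock': 43.3, 'ee_pos': [516.708, -38.077, 142.731], 'eef_rot': [[0.989, -0.148, 0.001], [-0.148, -0.989, 0.0], [0.001, -0.0, -1.0]], 'contact_force': [-1.99, -8.896, -0.692], 'grip_width': 0.097, 'grasp_force': 59.286, 'joint_positions': [-43.53, 30.234, 57.265, 115.36, -32.577, 51.949, -67.239]}
ring local -106.0 -79.0 117.5
toe_unstretched local 74.0 -78.8 91.4
toe side px [287.34483869 236.27017519]
```

play_rows(commands=[0, 0, 0.2, 0, 0, 0, 0.2, 0, 0, 0.2, 0, 0, 0, 0.2, 0, 0, 0, 0, 0, 0, 0.2, 0, 0, 0.1, 0, 0, 0, 0.2, 0, 0, 0, 0, 0, 0, 0.2])

```text
clock: 43.92
ee_pos: [517.0, -38.5, 139.4]
eef_rot: [[0.989, -0.149, 0.001], [-0.149, -0.989, 0.002], [0.001, -0.002, -1.0]]
contact_force: [-8.5, -7.0, 22.5]
grip_width: 0.097
grasp_force: 62.4
```

```bash
python3 sp.py
```

```text
{'clock': 43.925, 'ee_pos': [516.975, -38.506, 139.387], 'eef_rot': [[0.989, -0.149, 0.001], [-0.149, -0.989, 0.002], [0.001, -0.002, -1.0]], 'contact_force': [-8.533, -7.001, 22.502], 'grip_width': 0.097, 'grasp_force': 62.428, 'joint_positions': [-43.138, 30.478, 56.912, 115.505, -33.017, 51.6, -66.857]}
ring local -105.7 -78.6 114.2
toe_unstretched local 74.3 -78.5 87.8
toe side px [287.47391176 237.19502808]
```

play_rows(commands=[0, 0.2, -0.1, 0, 0, 0, 0.2, 0, 0.2, 0, 0, 0, 0, 0.2, 0, 0, 0, 0, 0, 0, 0.2, 0, 0, 0, 0, 0, 0, 0.2])

```text
clock: 44.42
ee_pos: [517.1, -40.7, 139.9]
eef_rot: [[0.989, -0.148, 0.002], [-0.148, -0.989, 0.004], [0.002, -0.004, -1.0]]
contact_force: [-3.7, -3.4, 12.9]
grip_width: 0.102
grasp_force: 61.2
```

```bash
python3 sp.py
```

```text
{'clock': 44.425, 'ee_pos': [517.103, -40.676, 139.901], 'eef_rot': [[0.989, -0.148, 0.002], [-0.148, -0.989, 0.004], [0.002, -0.004, -1.0]], 'contact_force': [-3.73, -3.437, 12.889], 'grip_width': 0.102, 'grasp_force': 61.206, 'joint_positions': [-42.825, 30.394, 56.863, 115.476, -33.02, 51.621, -66.529]}
ring local -103.6 -78.2 114.8
toe_unstretched local 76.3 -77.9 88.1
toe side px [287.98535442 237.48738058]
```

play_rows(commands=[0, 0, 0, 0, 0, 0, 1, 0, 0, 0, 0, 0, 0, 1.8, 0, 0, 0, 0, 0, 0, 2.5, 0, 0, 0, 0, 0, 0, 2.5, 0, 0, -1, 0, 0, 0, 2.5])

```text
clock: 45.05
ee_pos: [515.9, -39.9, 148.4]
eef_rot: [[0.989, -0.147, -0.001], [-0.147, -0.989, 0.003], [-0.001, -0.003, -1.0]]
contact_force: [0.5, -0.5, 0.5]
grip_width: 0.292
grasp_force: 0.0
```

play_rows(commands=[0, 0, -3, 0, 0, 0, 2.5, 0, 0, -5, 0, 0, 0, 2.5, 4.5, -2, -3, 0, 0, 0, 2.5, 5, -3, 0, 0, 0, 0, 2.5, 5, -3, 0, 0, 0, 0, 2.5])

```text
clock: 45.68
ee_pos: [673.3, 18.5, 260.3]
eef_rot: [[0.989, -0.147, 0.002], [-0.147, -0.989, 0.004], [0.001, -0.005, -1.0]]
contact_force: [0.9, -0.6, 1.5]
grip_width: 0.294
grasp_force: 0.0
```

play_rows(commands=[4, -5, 0, 0, 0, 0, 2.5, 0, -6, 0, 0, 0, 0, 2.5, 0, -6, 0, 0, 0, 0, 2.5, 0, -6, 0, 0, 0, 0, 2.5, 0, 0, 0, 0, 0, 0, 2.5])

```text
clock: 46.3
ee_pos: [742.9, 246.1, 258.6]
eef_rot: [[0.991, -0.137, -0.001], [-0.137, -0.99, 0.005], [-0.001, -0.005, -1.0]]
contact_force: [0.5, -0.2, -0.5]
grip_width: 0.289
grasp_force: 0.0
```

```bash
python3 look.py 11 | head -1
python3 - <<'E'
from h import *
print(top_obj('t11',300,211,89,105,25))
E
```

```text
{'clock': 46.3, 'ee_pos': [742.95, 246.081, 258.557], 'eef_rot': [[0.991, -0.137, -0.001], [-0.137, -0.99, 0.005], [-0.001, -0.005, -1.0]], 'contact_force': [0.495, -0.225, -0.521], 'grip_width': 0.289, 'grasp_force': 0.0, 'joint_positions': [-46.947, 48.371, 54.184, 66.21, -37.993, 82.442, -96.34]}
{'rect': array([ 584.9, -106.7]), 'size': array([165. ,  62.4]), 'ra': 81.0, 'cen': array([ 584.9, -105.8]), 'pca': 80.7, 'n': 840, 'z': array([ 90.6,  95.8, 102.2])}
```

View pics/c11v.png

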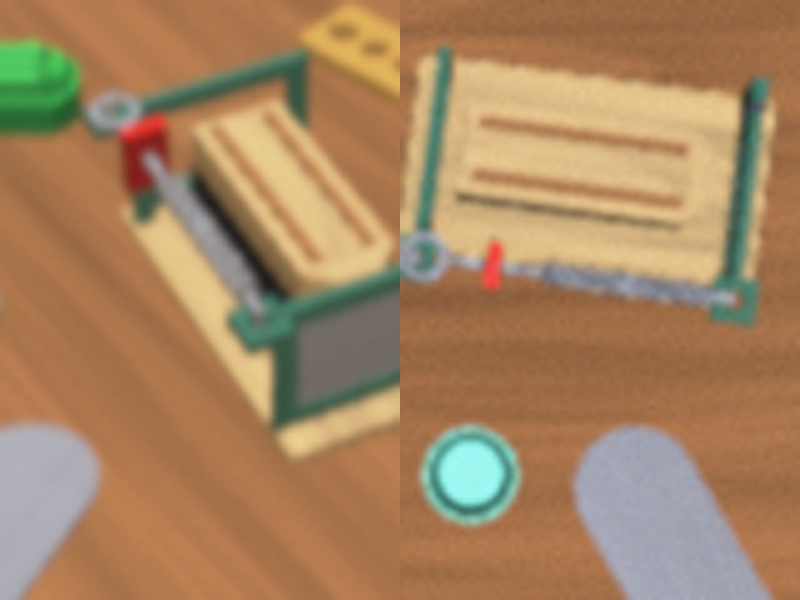

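Run:
```python
from h import *
z=np.load('pics/t11.npz'); P=cloud('top',z['d'])
for n,(u,v,r) in dict(ring=(268,227,5),leg=(329,235,3),coil=(310,233,2)).items():
    q=P[v-r:v+r+1,u-r:u+r+1,2].ravel(); q=q[q>95]; print(n,len(q),np.percentile(q,[10,50,75,90]).round(1))
print(ctrl.hand_in())
```

```text
ring 91 [106.7 113.6 117.  120.9]
leg 41 [104.2 110.1 111.9 115.7]
coil 25 [114.5 119.9 122.6 123.6]
the job is handed in; nothing more can be done
None
```

The job is handed in at about 46 s. Both moulds found in view are stacked with the cover seated on top, the gate is shut, the spring's leg is in the lug's hole and its ring is down over the post, confirmed in the last pictures and depth readings.

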